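Brush out the used beakers at the microscopy bench

ROBOT

A 6-joint arm with a two-finger parallel gripper is mounted at the origin on the work surface. World frame = base frame: x ahead of the robot, y to its left, z up, the work surface at z = 0. Lengths are in m, angles in rad, forces in N, time in s.
With the tool pointing down it reaches from about 0.25 to 0.725 m from the base axis. Payload 4 kg.
Tool frame: the origin (TCP) lies on the centre line of the jaws, within the pads' length; the fingertips stand 22 mm ahead of it and the grasp point (between the pads) lies 3 mm ahead of it (bot.tip_reach is the distance from the TCP to the fingertips, in m); z points along the fingers, y is the line along which they close (so a half turn about z gives the same grasp; the last joint's range is limited). The gripper opens to 85 mm and grips with 20 to 120 N. Pads are 22 mm wide; open, the fingers measure 114 mm over their backs; the gripper's body (76 mm by 85 mm) begins 54 mm behind the grasp point. The pads swing forward as they close: fully open they stand 13 mm farther back than shut.
Start: joints at [-1.106, 0.241, 0.005, 1.335, 0, 1.571], TCP at [0.224, -0.447, 0.253] pointing down, gripper open.
Joint ranges: [-2.72, 2.72], [-1.05, 1.87], [-1.09, 1.28], [-1.99, 2.15], [-1.42, 1.44], [-3.14, 3.14]. Speed limits (rad/s): [2.79, 2.79, 3.14, 3.14, 3.14, 3.14].

INTERFACE

Orientations are given as a unit quaternion [x, y, z, w].
In Python, from workcell import bot gives the robot as it stands. The module is installed in compiled form; this text tells all that it offers.
- The arm moves only by the tool apply_moves, never from a script. Its argument "commands" is a list of rows, each a list of 4 numbers: the shift along the tool's x, y, z scaled (see below), then the turn about the tool's z scaled (see below). In form: [[tx, ty, tz, roll], ...]. A call has exactly 5 rows; each row shifts and turns the commanded pose from where the row before left it, along the tool's axes as they then stand; what a row does not reach is not made up. The controller multiplies each number of a shift by 20 mm and each number of a turn by 60 degrees. A row lasts 1/12 s, in which the tool goes at most 41.7 mm and 7.16 degrees, less where a joint would pass 70% of its speed; a pose out of reach is approached as far as the arm can. A call with a number of a shift or a turn outside -1 to 1 is refused whole. A call with a gripper value outside its range is refused whole. "claw" is the closure, from 0 (fully open) to 1 (shut), set as the call begins (left out, the last holds). The fingers move at their own pace and stop on an object; the grip force is fixed at half the most. Time passes only in rows, so rows that do not move let the fingers close, or fill a call up. It gives the time, the measured TCP pose, the force, the opening and the grip force at its end, in the units of the state.
- bot.get_obs(): the state, without advancing time (a new reading comes with each control period).
- bot.camera(name): name is "scene" or "top" or "wrist"; returns a dict with "image" (400x640x3 uint8, blue, green, red), "camera_matrix" (3x3 intrinsics, pixels), "R" (3x3) and "t" (3): a world point X has camera coordinates R X + t. Camera axes: x right, y down, z forward; pixel columns grow to the right and rows downward; lengths in m; the calibration is good to about 2 mm. A picture is of the moment at which its call begins. There is no depth.
- bot.job_done(): hands the job in; it is judged then, once.
The state is a dict: "clock": time; "joint_pos": joint angles; "joint_vel": joint speeds; "tau": joint torques, N m; "eef_pos": TCP position; "tool_rot": TCP orientation; "ft_force": force on the tool from outside, world axes, zero at the start; "ft_torque": the same for the moment, N m; "grip_width": finger opening in m; "grasp_force": force on a finger pad.
Only numpy, scipy, OpenCV 4.12 (cv2) and the standard library are available. Lean on these libraries where they do the work, as an engineer would, in place of code of your own. Each camera call takes 0.05 s, during which the arm holds its last target. There are 200 camera calls.

TASK

Wash the two or three used beakers one after another, from the largest to the smallest: for each, first wet the brush by pressing the spring dish of the plunger can fully down to its stop with the brush's bristle end, then run the brush down to the bottom inside that beaker and back up. Finish with every beaker standing upright on the white draining tray and the brush back in its steel pot, bristles down. The beakers are thin glass: grip and brush them gently, set them down without dropping them, and leave the petri dish, amber bottle and knife box alone.

Things in the scene. Friction and masses are not known exactly. Their poses are not given: they have to be found in the camera images.
- beaker_large: The largest and tallest straight-sided open beaker of clear glass, about 110 g, may be absent. Outer diameter 64 mm, height 90 mm, wall 3.5 mm, bottom 5 mm thick. Origin at the centre of its underside, z up. Fragile: grip it from outside with no more than about 15 N per finger (8 to 10 N is enough), set it down rather than drop it.
- beaker_medium: The middle-sized straight-sided open beaker of clear glass, about 80 g, may be absent. Outer diameter 56 mm, height 75 mm, wall 3.5 mm, bottom 5 mm thick. Origin at the centre of its underside, z up. Fragile: grip it from outside with no more than about 15 N per finger (8 to 10 N is enough), set it down rather than drop it.
- beaker_small: The smallest and shortest straight-sided open beaker of clear glass, about 60 g, may be absent. Outer diameter 48 mm, height 60 mm, wall 3.5 mm, bottom 5 mm thick. Origin at the centre of its underside, z up. Fragile: grip it from outside with no more than about 15 N per finger (8 to 10 N is enough), set it down rather than drop it.
- brush: Beaker brush, 175 mm long, 80 g, standing upright in its pot with the bristle end down and able to stay upright there. From its lower end: white bristle head 28 mm in diameter, stiff, flat-ended, 0 to 65 mm; thin steel neck to 92 mm; round wooden handle 18 mm in diameter from 92 to 175 mm. Origin at the centre of the bristle end, z along the brush to the handle's end.
- brush_tip (a point): Centre of the flat lower end of the bristle head (same as the brush's origin).
- brush_grip (a point): Point on the brush axis 135 mm above the bristle end, in the handle: a good place to grip from above (about 30 N holds it).
- pot: Fixed steel pot that keeps the brush: outer diameter 54 mm, inner diameter 46 mm, 80 mm high, inner floor 6 mm up, foot disc 84 mm wide and 5 mm thick. Origin at the centre of its underside.
- can: Fixed grey plunger can (wets a brush with detergent): round, 104 mm in diameter, shoulder at 85 mm, with the spring-loaded steel dish on top. Origin at the centre of its underside.
- dish_centre (a point): Centre of the upper face of the dish floor, 115 mm above the bench when up. The flat floor is about 62 mm across, within a flaring rim 8 mm higher, 78 mm across. Moves down with the plunger.
- plunger (a joint): How far the dish is pressed, m: 0 up, 0.018 at the stop. A spring pushes it up: about 2 N to start, about 6 N at the stop; springs back when let go.
- tray: Fixed white draining tray, 320 mm long (its x) by 150 mm wide (its y), floor 6 mm thick, rim 14 mm high and 5 mm thick. Origin at the centre of its underside.
- petri: Closed glass petri dish, 94 mm across, 20 mm high, beyond the work. Origin at the centre of its underside. Leave alone.
- reagent: Amber reagent bottle, 60 mm in diameter, 120 mm high. Origin at the centre of its underside. Leave alone.
- knife_box: Grey box with a black lid, 112 x 77 x 37 mm. Origin at the centre of its underside. Leave alone.
Things that resemble listed ones, but are neither listed nor needed, are in the scene too. What is shaped like the can but turquoise or yellow is not meant.

How it is judged:
On the way, in this order (a step that is already met when the one before it is completed fails the run):
1. the dish of the plunger can is pressed down to its stop with the brush, to wet it for the large beaker (((height (world z) of beaker_large below 0.003 m and z of beaker_large in the frame of dish_centre above -0.099 m) or (height (world z) of beaker_large between 0.003 and 0.009 m and z of beaker_large in the frame of dish_centre above -0.093 m))), for 0.1 s.
2. the brush reaches the bottom inside the large beaker (z of brush_tip in the frame of beaker_large between 0 and 0.013 m and horizontal distance between brush_tip and beaker_large below 0.0285 m and angle between beaker_large's own z axis and vertical below 0.3 rad), for 0.05 s.
3. the brush is drawn back up inside the large beaker, its tip to within 20 mm of the rim or higher (z of brush_tip in the frame of beaker_large above 0.07 m and horizontal distance between brush_tip and beaker_large below 0.0285 m and angle between beaker_large's own z axis and vertical below 0.3 rad).
4. the dish of the plunger can is pressed down to its stop with the brush, to wet it for the medium beaker (((height (world z) of beaker_medium below 0.003 m and z of beaker_medium in the frame of dish_centre above -0.099 m) or (height (world z) of beaker_medium between 0.003 and 0.009 m and z of beaker_medium in the frame of dish_centre above -0.093 m))), for 0.1 s.
5. the brush reaches the bottom inside the medium beaker (z of brush_tip in the frame of beaker_medium between 0 and 0.013 m and horizontal distance between brush_tip and beaker_medium below 0.0245 m and angle between beaker_medium's own z axis and vertical below 0.3 rad), for 0.05 s.
6. the brush is drawn back up inside the medium beaker, its tip to within 20 mm of the rim or higher (z of brush_tip in the frame of beaker_medium above 0.055 m and horizontal distance between brush_tip and beaker_medium below 0.0245 m and angle between beaker_medium's own z axis and vertical below 0.3 rad).
7. the dish of the plunger can is pressed down to its stop with the brush, to wet it for the small beaker (((height (world z) of beaker_small below 0.003 m and z of beaker_small in the frame of dish_centre above -0.099 m) or (height (world z) of beaker_small between 0.003 and 0.009 m and z of beaker_small in the frame of dish_centre above -0.093 m))), for 0.1 s.
8. the brush reaches the bottom inside the small beaker (z of brush_tip in the frame of beaker_small between 0 and 0.013 m and horizontal distance between brush_tip and beaker_small below 0.0205 m and angle between beaker_small's own z axis and vertical below 0.3 rad), for 0.05 s.
9. the brush is drawn back up inside the small beaker, its tip to within 20 mm of the rim or higher (z of brush_tip in the frame of beaker_small above 0.04 m and horizontal distance between brush_tip and beaker_small below 0.0205 m and angle between beaker_small's own z axis and vertical below 0.3 rad).
At the end, for the whole second after the job is handed in: every beaker stands upright (within 0.1 rad), at rest on the tray's floor, its centre within 140 mm (tray x) and 60 mm (tray y) of the tray's centre; the brush rests in the pot, bristles down, tip within 16 mm of its axis and 14 mm above the bench at most, leaning under 0.3 rad (x of beaker_large in the frame of tray between -0.14 and 0.14 m and y of beaker_large in the frame of tray between -0.06 and 0.06 m and z of each of beaker_large, beaker_medium, beaker_small in the frame of tray below 0.011 m and angle between each of beaker_large, beaker_medium, beaker_small's own z axis and vertical below 0.1 rad and linear speed of each of beaker_large, beaker_medium, beaker_small, brush below 0.03 m/s and x of beaker_medium in the frame of tray between -0.14 and 0.14 m and y of beaker_medium in the frame of tray between -0.06 and 0.06 m and x of beaker_small in the frame of tray between -0.14 and 0.14 m and y of beaker_small in the frame of tray between -0.06 and 0.06 m and horizontal distance between brush_tip and pot below 0.016 m and z of brush_tip in the frame of pot below 0.014 m and angle between brush's own z axis and vertical below 0.3 rad); the robot touches nothing.
It fails at once if a beaker squeezed hard (over 45 N from both fingers together) (contact force between the fingers and beaker_large above 45 N or contact force between the fingers and beaker_medium above 45 N or contact force between the fingers and beaker_small above 45 N).
It fails at once if a beaker dropped (out of the fingers and falling at over 0.65 m/s, about 30 mm of fall) ((linear speed of beaker_large above 0.65 m/s and height (world z) of beaker_large above 0.012 m and contact force between the fingers and beaker_large below 0.1 N) or (linear speed of beaker_medium above 0.65 m/s and height (world z) of beaker_medium above 0.012 m and contact force between the fingers and beaker_medium below 0.1 N) or (linear speed of beaker_small above 0.65 m/s and height (world z) of beaker_small above 0.012 m and contact force between the fingers and beaker_small below 0.1 N)).
It fails at once if the brush rammed into a beaker (over 40 N) (contact force between brush and beaker_large above 40 N or contact force between brush and beaker_medium above 40 N or contact force between brush and beaker_small above 40 N).
It fails at once if the can or its dish pushed with the fingers instead of the brush (over 2 N) (contact force between the fingers and can above 2 N).
It fails at once if petri dish, amber bottle or knife box pushed away (over 30 mm) or knocked over (distance of any of petri, reagent, knife_box from where it was at the start of the episode above 0.03 m or angle between any of petri, reagent, knife_box's own z axis and vertical above 0.3 rad).
Of beaker_large, beaker_medium, beaker_small only 2 to 3 are there at a start; the rules pass over those that are not, and their reading is None.
At some moment in a run one of beaker_large, beaker_medium, beaker_small may be knocked a few centimetres aside while the robot is not near it.
It also fails if it takes over 210 s, if anything falls off the work surface, if the arm or the gripper's body presses on something with over 40 N, if the wrist force passes 120 N, or if a joint passes its speed limit or range.

## Working session

There is one attempt and no reset: what is moved stays moved. The work goes in short steps, Python scripts to look and compute and a tool call to move; the robot and the scene stay as the last step left them, time stands still between calls to the robot, and variables do not carry over. Pictures are saved under pics/ and viewed, at most 14 in all, crops included, and the job is handed in when it is done.

Besides the shell and the picture viewer there is one more tool, called after ">>>" as name(argument=value, ...), one argument or row to a line, values as JSON. apply_moves: Moves the arm, as the interface text tells. Shifts and turns lie within -1 to 1; 1 stands for 20 mm of shift or 60 degrees of turn. Its arguments: {"type":"object","properties":{"commands":{"type":"array","items":{"type":"array","items":{"type":"number","minimum":-1,"maximum":1}}},"claw":{"type":"number"}},"required":["commands"]}

```bash
mkdir -p pics
cat > h.py <<'E'
import numpy as np, cv2
from workcell import bot
from scipy.spatial.transform import Rotation as Ro
def snap(n,f):
    c=bot.camera(n); cv2.imwrite('pics/'+f+'.png',c['image'])
    np.savez('pics/'+f+'.npz',K=c['camera_matrix'],R=c['R'],t=c['t']); return c
def ray(f,u,v,z):
    d=np.load('pics/'+f+'.npz');K,R,t=d['K'],d['R'],d['t']
    C=-R.T@t; r=R.T@np.linalg.inv(K)@np.array([u,v,1.]); return C+r*(z-C[2])/r[2]
def proj(f,X):
    d=np.load('pics/'+f+'.npz'); p=d['K']@(d['R']@np.array(X)+d['t']); return p[:2]/p[2]
E
python3 - <<'E'
from h import *
for n in ['scene','top']:
    snap(n,n+'0'); d=np.load(f'pics/{n}0.npz'); print(d['K'],-d['R'].T@d['t'],d['R'])
o=bot.get_obs(); print(o)
E
```

```text
[[515.18078585   0.         315.65708237]
 [  0.         515.18078585 198.92076715]
 [  0.           0.           1.        ]] [ 1.48768424 -0.30471747  0.9492657 ] [[ 0.23231361  0.97241996  0.02073172]
 [ 0.63417388 -0.13527581 -0.7612647 ]
 [-0.73746449  0.18999967 -0.64810975]]
[[376.5618196    0.         326.48107788]
 [  0.         376.5618196  198.48586292]
 [  0.           0.           1.        ]] [ 0.41200993 -0.06848143  1.05837275] [[-0.01621952 -0.99983332 -0.00838152]
 [-0.99432632  0.01701042 -0.10500386]
 [ 0.10512894  0.00663085 -0.99443649]]
{'clock': 0.1, 'joint_pos': array([-1.10600342e+00,  2.41353895e-01,  3.88685578e-03,  1.33520012e+00,
       -5.96351911e-07,  1.57079809e+00]), 'joint_vel': array([ 0.00018227, -0.00095369,  0.00204811,  0.00113491, -0.000815  ,
       -0.00021774]), 'tau': array([-5.76321545e-04, -3.73138261e+01,  2.53009808e+01,  1.08591738e-02,
       -3.27528937e-05, -9.54511478e-06]), 'eef_pos': array([ 0.22388958, -0.44650036,  0.25250447]), 'tool_rot': array([ 9.73117040e-01,  2.30309253e-01, -2.15726707e-04, -9.10200129e-04]), 'ft_force': array([ 0.40505588,  1.27326082, -0.36869469]), 'ft_torque': array([-0.00878058, -0.00134201,  0.02769473]), 'grasp_force': 0.0, 'grip_width': 0.08510991801143888}
```

View pics/scene0.png

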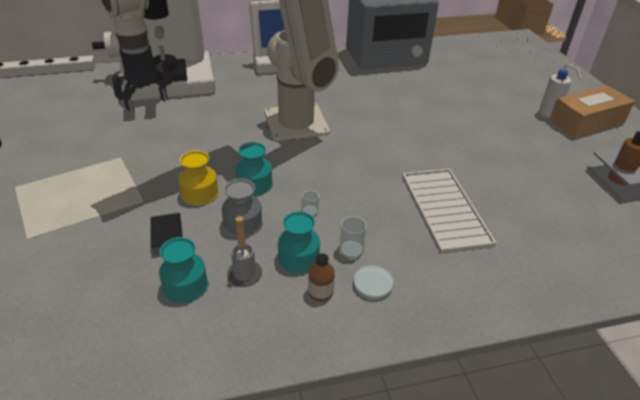

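View pics/top0.png

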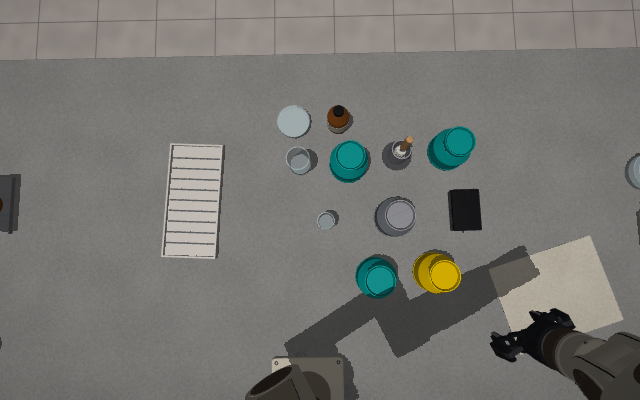

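Two beakers are visible, at top image (300,160) and (326,219). The candidates for the can are turquoise (350,160), (452,147) and (377,277), yellow (438,272), and grey (396,215). I choose the grey one. The brush is in its pot at (398,152), the tray at (193,200), the petri dish at (294,121), the bottle at (338,119) and the knife box at (465,210). Next I'll check these in a close crop.

Run:
```python
from h import *
a=cv2.imread('pics/top0.png')[135:245,275:425]; cv2.imwrite('pics/c1.png',cv2.resize(a,(750,550),interpolation=cv2.INTER_CUBIC))
a=cv2.imread('pics/scene0.png')[175:295,215:375]; cv2.imwrite('pics/c2.png',cv2.resize(a,(800,600),interpolation=cv2.INTER_CUBIC))
```

```text
(no output)
```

View pics/c1.png

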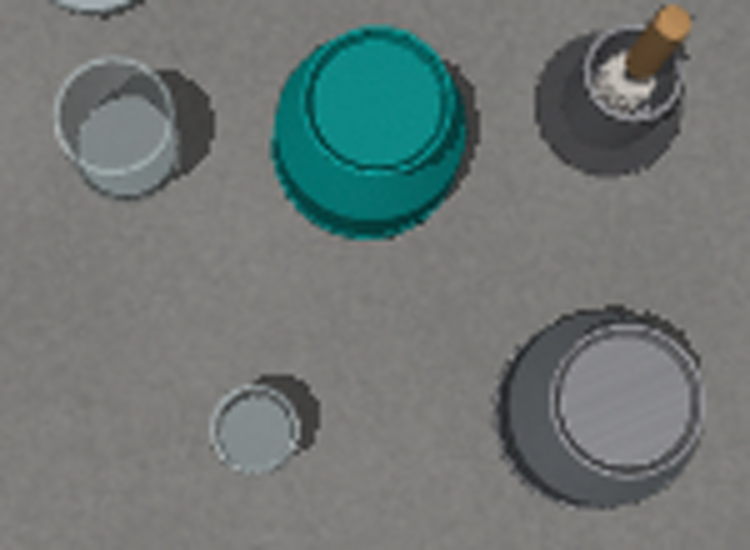

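View pics/c2.png

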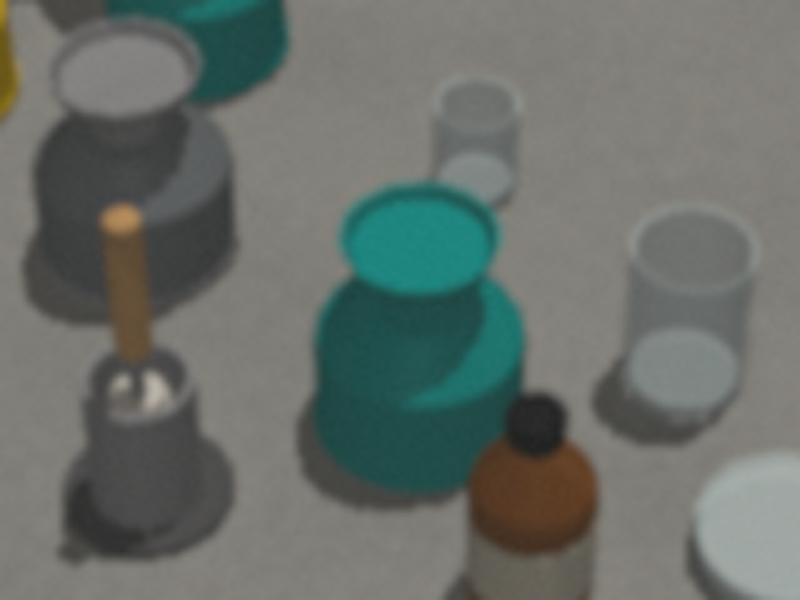

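Run:
```python
from h import *
c=lambda u,v:((u+.5)/5-.5+275,(v+.5)/5-.5+135)
s=lambda u,v:((u+.5)/5-.5+215,(v+.5)/5-.5+175)
for n,p,z,q in [('large',(115,116),.09,(695,250)),('small',(255,429),.06,(478,104)),('dish',(628,400),.123,(127,71)),('pot',(633,73),.08,(137,393)),('brushtop',(674,22),.181,(123,217)),('turq',(377,98),.123,(421,238)),('largebot',(127,150),.0,(683,370))]:
    print(n,ray('top0',*c(*p),z).round(4),ray('scene0',*s(*q),z).round(4))
for n,p in dict(box=(465,209),bottle=(338,112),petri=(294,121),turqL=(377,279),tr1=(171,144),tr2=(223,145),tr3=(215,258),tr4=(162,256),yel=(444,274)).items(): print(n,ray('top0',*p,{'box':.037,'bottle':.12,'turqL':.123,'yel':.123}.get(n,.014)).round(3))
```

```text
large [0.6228 0.0118 0.09  ] [0.6231 0.0152 0.09  ]
small [ 0.4592 -0.0585  0.06  ] [ 0.4586 -0.055   0.06  ]
dish [ 0.4675 -0.2446  0.123 ] [ 0.4694 -0.24    0.123 ]
pot [ 0.6431 -0.2617  0.08  ] [ 0.651  -0.2611  0.08  ]
brushtop [ 0.6436 -0.2621  0.181 ] [ 0.6413 -0.2587  0.181 ]
turq [ 0.6224 -0.1235  0.123 ] [ 0.6212 -0.1208  0.123 ]
largebot [0.6225 0.0126 0.    ] [0.6173 0.017  0.    ]
box [ 0.485 -0.437  0.037]
bottle [ 0.734 -0.095  0.12 ]
petri [0.746 0.028 0.014]
turqL [ 0.311 -0.182  0.123]
tr1 [0.686 0.378 0.014]
tr2 [0.68  0.23  0.014]
tr3 [0.363 0.248 0.014]
tr4 [0.371 0.394 0.014]
yel [ 0.321 -0.346  0.123]
```

>>> apply_moves(
  commands=[
    [0,0,0,0.111],
    [0,0,0,0.111],
    [0,0,0,0.111],
    [0,0,0,0.111],
    [0,0,0,0],
  ],
  claw=0,
)

```text
clock: 0.52
eef_pos: [0.224, -0.4466, 0.2528]
tool_rot: [1.0, -0.001, -0.0, -0.001]
ft_force: [1.0, 0.8, -0.8]
grip_width: 0.0856
grasp_force: 0.0
```

>>> apply_moves(
  commands=[
    [0.84,-0.37,0,0],
    [0.84,-0.37,0,0],
    [0.84,-0.37,0,0],
    [0.84,-0.37,0,0],
    [0.84,-0.37,0,0],
  ],
)

```text
clock: 0.93
eef_pos: [0.3087, -0.4094, 0.253]
tool_rot: [1.0, 0.001, -0.0, -0.0]
ft_force: [0.6, 0.2, -1.1]
grip_width: 0.0856
grasp_force: 0.0
```

>>> apply_moves(
  commands=[
    [0.84,-0.37,0,0],
    [0.84,-0.37,0,0],
    [0.84,-0.37,0,0],
    [0.84,-0.37,0,0],
    [0.84,-0.37,0,0],
  ],
)

```text
clock: 1.35
eef_pos: [0.3927, -0.3724, 0.2529]
tool_rot: [1.0, 0.002, -0.0, -0.0]
ft_force: [0.5, -0.7, 0.2]
grip_width: 0.0859
grasp_force: 0.0
```

>>> apply_moves(
  commands=[
    [0.84,-0.37,0,0],
    [0.84,-0.37,0,0],
    [0.84,-0.37,0,0],
    [0.84,-0.37,0,0],
    [0.84,-0.37,0,0],
  ],
)

```text
clock: 1.77
eef_pos: [0.4768, -0.3354, 0.2528]
tool_rot: [1.0, 0.002, -0.0, -0.0]
ft_force: [0.2, 0.3, 0.8]
grip_width: 0.0856
grasp_force: 0.0
```

>>> apply_moves(
  commands=[
    [0.84,-0.37,0,0],
    [0.84,-0.37,0,0],
    [0.84,-0.37,0,0],
    [0.84,-0.37,0,0],
    [0.84,-0.37,0,0],
  ],
)

```text
clock: 2.18
eef_pos: [0.5608, -0.2985, 0.2527]
tool_rot: [1.0, 0.002, -0.0, -0.0]
ft_force: [-0.5, -0.7, -1.0]
grip_width: 0.0853
grasp_force: 0.0
```

Run:
```python
from h import *
o=bot.get_obs(); print(o['eef_pos'],o['tool_rot'],o['joint_pos']); c=snap('wrist','w1')
print(-c['R'].T@c['t'],c['R'])
```

```text
[ 0.56076534 -0.29845844  0.2527392 ] [ 9.99998528e-01  1.63642539e-03 -4.61949707e-04 -2.30128206e-04] [-4.89088084e-01  5.21010048e-01  4.16412952e-01  1.46723101e+00
 -2.94591621e-05  2.64923173e+00]
[ 0.63579044 -0.29818708  0.37171827] [[ 3.64263502e-03 -9.99992320e-01 -1.44608463e-03]
 [-9.54972597e-01 -3.90765408e-03  2.96668281e-01]
 [-2.96671653e-01  3.00316922e-04 -9.54979497e-01]]
```

View pics/w1.png

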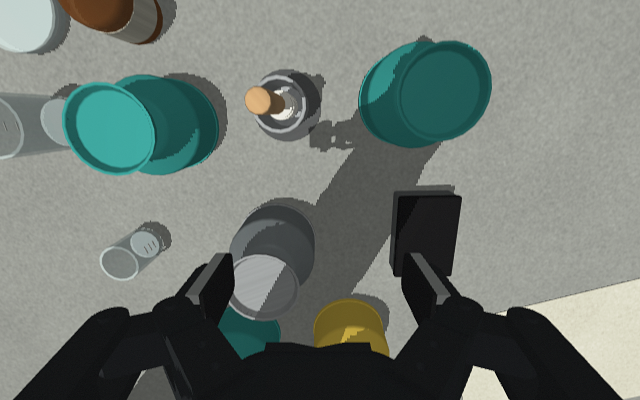

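The wrist view shows the pot rim around (283,104) and the handle end at (258,101). I'll roll −90° to keep joint 6 in range further on, and measure the handle.

Run:
```python
from h import *
print(ray('w1',257.5,101,.181),ray('w1',284,104,.08),ray('w1',262,286,.123),ray('w1',120,263,.06))
print(np.load('pics/w1.npz')['K'])
```

```text
[ 0.64245818 -0.26039217  0.181     ] [ 0.64336307 -0.26563816  0.08      ] [ 0.47077272 -0.24327908  0.123     ] [ 0.46033766 -0.05866856  0.06      ]
[[288.17854298   0.         317.47339853]
 [  0.         288.17854298 201.92233588]
 [  0.           0.           1.        ]]
```

>>> apply_moves(
  commands=[
    [0,0,0,-0.1],
    [0,0,0,-0.1],
    [0,0,0,-0.1],
    [0,0,0,-0.1],
    [0,0,0,-0.1],
  ],
)

```text
clock: 2.65
eef_pos: [0.5599, -0.2989, 0.2527]
tool_rot: [0.965, 0.263, -0.0, -0.0]
ft_force: [-0.3, 0.7, -0.0]
grip_width: 0.0855
grasp_force: 0.0
```

>>> apply_moves(
  commands=[
    [0,0,0,-0.1],
    [0,0,0,-0.1],
    [0,0,0,-0.1],
    [0,0,0,-0.1],
    [0,0,0,-0.1],
  ],
)

```text
clock: 3.07
eef_pos: [0.5599, -0.299, 0.2528]
tool_rot: [0.864, 0.504, -0.0, -0.0]
ft_force: [-0.0, -1.0, 0.4]
grip_width: 0.0858
grasp_force: 0.0
```

>>> apply_moves(
  commands=[
    [0,0,0,-0.1],
    [0,0,0,-0.1],
    [0,0,0,-0.1],
    [0,0,0,-0.1],
    [0,0,0,-0.1],
  ],
)

```text
clock: 3.48
eef_pos: [0.5598, -0.299, 0.2527]
tool_rot: [0.704, 0.71, -0.0, -0.001]
ft_force: [0.9, 0.3, -0.4]
grip_width: 0.0854
grasp_force: 0.0
```

>>> apply_moves(
  commands=[
    [0.38,0.83,0,0.008],
    [0.38,0.83,0,0],
    [0.38,0.83,0,0],
    [0.38,0.83,0,0],
    [0.38,0.83,0,0],
  ],
)

```text
clock: 3.9
eef_pos: [0.6438, -0.2612, 0.2528]
tool_rot: [0.709, 0.705, -0.0, -0.0]
ft_force: [0.4, -0.2, -0.3]
grip_width: 0.0856
grasp_force: 0.0
```

>>> apply_moves(
  commands=[
    [0,0,0.8,0],
    [0,0,0.8,0],
    [0,0,0.8,0],
    [0,0,0.8,0],
    [0,0,0.8,0],
  ],
)

```text
clock: 4.32
eef_pos: [0.6431, -0.2615, 0.1719]
tool_rot: [0.709, 0.705, -0.0, -0.001]
ft_force: [-0.1, -0.7, 0.6]
grip_width: 0.0854
grasp_force: 0.0
```

>>> apply_moves(
  commands=[
    [0,0,0.4,0],
    [0,0,0.4,0],
    [0,0,0.4,0],
    [0,0,0.23,0],
    [0,0,0,0],
  ],
)

```text
clock: 4.73
eef_pos: [0.643, -0.2615, 0.1437]
tool_rot: [0.71, 0.704, -0.0, -0.001]
ft_force: [-0.3, -0.0, 0.8]
grip_width: 0.0852
grasp_force: 0.0
```

Run:
```python
from h import *
o=bot.get_obs(); print(o['eef_pos'],Ro.from_quat(o['tool_rot']).as_matrix().round(4)); c=snap('wrist','w2'); snap('top','t2')
```

```text
[ 0.64298007 -0.26146801  0.14369142] [[ 8.1e-03  1.0e+00 -1.4e-03]
 [ 1.0e+00 -8.1e-03  6.0e-04]
 [ 6.0e-04 -1.4e-03 -1.0e+00]]
```

View pics/w2.png

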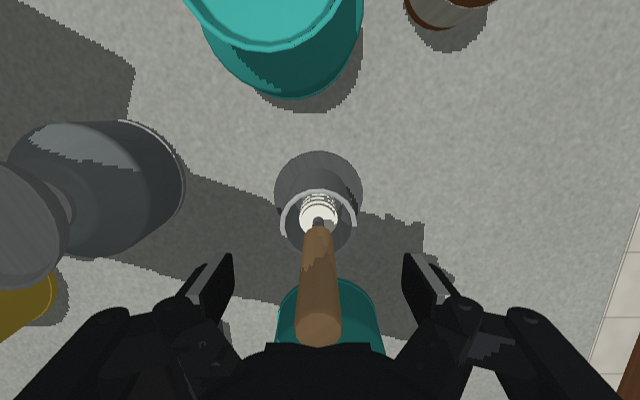

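The handle sits centred between the fingers at (318,280). I'll close, checking the claw mapping on the way.

>>> apply_moves(
  commands=[
    [0,0,0,0],
    [0,0,0,0],
    [0,0,0,0],
    [0,0,0,0],
    [0,0,0,0],
  ],
  claw=0.25,
)

```text
clock: 5.25
eef_pos: [0.6435, -0.2616, 0.145]
tool_rot: [0.71, 0.704, 0.0, 0.0]
ft_force: [-0.5, 0.0, 0.7]
grip_width: 0.0636
grasp_force: 0.0
```

>>> apply_moves(
  commands=[
    [0,0,0,0],
    [0,0,0,0],
    [0,0,0,0],
    [0,0,0,0],
    [0,0,0,0],
  ],
  claw=0.45,
)

```text
clock: 5.67
eef_pos: [0.6434, -0.2616, 0.1446]
tool_rot: [0.71, 0.704, -0.0, -0.0]
ft_force: [0.1, -0.1, 0.0]
grip_width: 0.047
grasp_force: 0.0
```

>>> apply_moves(
  commands=[
    [0,0,0,0],
    [0,0,0,0],
    [0,0,0,0],
    [0,0,0,0],
    [0,0,0,0],
  ],
  claw=0.8,
)

```text
clock: 6.08
eef_pos: [0.6434, -0.2616, 0.1448]
tool_rot: [0.71, 0.704, -0.0, 0.0]
ft_force: [0.2, -0.2, -0.0]
grip_width: 0.0174
grasp_force: 18.0
```

>>> apply_moves(
  commands=[
    [0,0,0,0],
    [0,0,0,0],
    [0,0,0,0],
    [0,0,0,0],
    [0,0,0,0],
  ],
  claw=0.82,
)

```text
clock: 6.5
eef_pos: [0.6435, -0.2616, 0.1448]
tool_rot: [0.71, 0.704, 0.0, 0.0]
ft_force: [0.2, -0.3, 1.3]
grip_width: 0.0167
grasp_force: 58.1
```

>>> apply_moves(
  commands=[
    [0,0,-0.5,-0.008],
    [0,0,-0.8,0],
    [0,0,-0.9,0],
    [0,0,-0.9,0],
    [0,0,-0.9,0],
  ],
)

```text
clock: 6.92
eef_pos: [0.6432, -0.2615, 0.2259]
tool_rot: [0.707, 0.707, -0.0, -0.0]
ft_force: [-0.3, -0.2, -0.6]
grip_width: 0.0166
grasp_force: 58.0
```

>>> apply_moves(
  commands=[
    [0,0,-0.9,0],
    [0,0,-0.9,0],
    [0,0,-0.9,0],
    [0,0,-0.3,0],
    [0,0,0,0],
  ],
)

```text
clock: 7.33
eef_pos: [0.6442, -0.2619, 0.2874]
tool_rot: [0.707, 0.707, 0.001, 0.002]
ft_force: [-0.2, 1.3, -1.5]
grip_width: 0.0164
grasp_force: 58.0
```

Run:
```python
from h import *
o=bot.get_obs(); print(o['eef_pos'],Ro.from_quat(o['tool_rot']).as_matrix().round(4)); snap('scene','s3'); snap('top','t3')
p=proj('s3',o['eef_pos']); print(p, proj('s3',o['eef_pos']-[0,0,.139]))
a=cv2.imread('pics/s3.png')[110:290,190:390]; a=cv2.resize(a,(600,540),interpolation=cv2.INTER_CUBIC)
cv2.imwrite('pics/c3.png',a)
```

```text
[ 0.64423426 -0.26189353  0.28743488] [[-1.0e-04  1.0e+00  4.4e-03]
 [ 1.0e+00  1.0e-04 -1.8e-03]
 [-1.8e-03  4.4e-03 -1.0e+00]]
[233.92446162 180.9913987 ] [239.03983124 229.83458053]
```

View pics/c3.png

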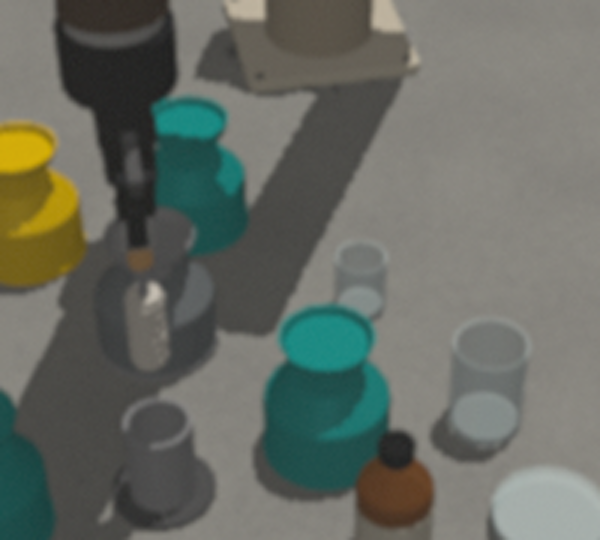

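The brush hangs straight, its tip at about (240,232), and both beakers are unmoved. Next I move over the grey can's dish.

>>> apply_moves(
  commands=[
    [0.095,-0.87,0,0],
    [0.095,-0.87,0,0],
    [0.095,-0.87,0,0],
    [0.095,-0.87,0,0],
    [0.095,-0.87,0,0],
  ],
)

```text
clock: 7.85
eef_pos: [0.5547, -0.2515, 0.2825]
tool_rot: [0.707, 0.707, -0.001, -0.002]
ft_force: [0.9, -0.2, -1.3]
grip_width: 0.0165
grasp_force: 57.8
```

>>> apply_moves(
  commands=[
    [0.095,-0.87,0,0],
    [0.095,-0.87,0,0],
    [0.095,-0.87,0,0],
    [0.095,-0.87,0,0],
    [0.095,-0.87,0,0],
  ],
)

```text
clock: 8.27
eef_pos: [0.4676, -0.2419, 0.2828]
tool_rot: [0.707, 0.707, -0.001, -0.002]
ft_force: [-0.3, 1.4, -1.4]
grip_width: 0.0166
grasp_force: 57.8
```

>>> apply_moves(
  commands=[
    [0,0,0.4,0],
    [0,0,0.5,0],
    [0,0,0.5,0],
    [0,0,0,0],
    [0,0,0,0],
  ],
)

```text
clock: 8.68
eef_pos: [0.4694, -0.2423, 0.255]
tool_rot: [0.707, 0.707, -0.0, -0.001]
ft_force: [-0.5, -0.0, -0.9]
grip_width: 0.0166
grasp_force: 58.0
```

>>> apply_moves(
  commands=[
    [0,0,0.3,0],
    [0,0,0.3,0],
    [0,0,0.3,0],
    [0,0,0,0],
    [0,0,0,0],
  ],
)

```text
clock: 9.1
eef_pos: [0.4699, -0.2427, 0.2391]
tool_rot: [0.707, 0.707, 0.0, 0.001]
ft_force: [-0.8, 0.5, 6.0]
grip_width: 0.0167
grasp_force: 58.5
```

>>> apply_moves(
  commands=[
    [0,0,0.1,0],
    [0,0,0.05,0],
    [0,0,0.05,0],
    [0,0,0,0],
    [0,0,0,0],
  ],
)

```text
clock: 9.52
eef_pos: [0.47, -0.2427, 0.2357]
tool_rot: [0.707, 0.707, 0.0, 0.001]
ft_force: [1.2, 0.0, 5.4]
grip_width: 0.0165
grasp_force: 58.8
```

>>> apply_moves(
  commands=[
    [0,0,0.1,0],
    [0,0,0.05,0],
    [0,0,0,0],
    [0,0,0,0],
    [0,0,0,0],
  ],
)

```text
clock: 9.93
eef_pos: [0.4703, -0.243, 0.2356]
tool_rot: [0.707, 0.707, 0.001, 0.003]
ft_force: [-2.2, 2.0, 18.7]
grip_width: 0.0167
grasp_force: 60.4
```

Pressed to the stop: 18.7 N against a 6 N spring.

>>> apply_moves(
  commands=[
    [0,0,-0.5,0],
    [0,0,-0.6,0],
    [0,0,-0.6,0],
    [0,0,-0.6,0],
    [0,0,-0.6,0],
  ],
)

```text
clock: 10.35
eef_pos: [0.4688, -0.2424, 0.2895]
tool_rot: [0.707, 0.707, -0.0, -0.001]
ft_force: [0.4, 0.5, -0.8]
grip_width: 0.0167
grasp_force: 57.9
```

>>> apply_moves(
  commands=[
    [0.85,0.51,0,0],
    [0.85,0.51,0,0],
    [0.85,0.51,0,0],
    [0.85,0.51,0,0],
    [0.85,0.51,0,0],
  ],
)

```text
clock: 10.77
eef_pos: [0.5203, -0.1568, 0.2888]
tool_rot: [0.707, 0.707, -0.001, -0.001]
ft_force: [-0.1, -1.0, -1.6]
grip_width: 0.0166
grasp_force: 58.0
```

>>> apply_moves(
  commands=[
    [0.85,0.51,0,0],
    [0.85,0.51,0,0],
    [0.85,0.51,0,0],
    [0.85,0.51,0,0],
    [0.85,0.51,0,0],
  ],
)

```text
clock: 11.18
eef_pos: [0.5714, -0.0717, 0.2887]
tool_rot: [0.707, 0.707, -0.001, -0.001]
ft_force: [1.1, -0.3, -0.8]
grip_width: 0.0169
grasp_force: 58.0
```

>>> apply_moves(
  commands=[
    [0.85,0.51,0,0],
    [0.85,0.51,0,0],
    [0.85,0.51,0,0],
    [0.85,0.51,0,0],
    [0.85,0.51,0,0],
  ],
)

```text
clock: 11.6
eef_pos: [0.6224, 0.0132, 0.2886]
tool_rot: [0.707, 0.707, -0.001, -0.001]
ft_force: [-0.3, 0.7, -0.4]
grip_width: 0.0166
grasp_force: 58.0
```

Run:
```python
from h import *
o=bot.get_obs(); print(o['eef_pos'],Ro.from_quat(o['tool_rot']).as_matrix().round(4)); snap('scene','s4'); snap('top','t4'); snap('wrist','w4')
p=o['eef_pos']; tip=p-[0,0,.1386]; print(tip,[proj(f,tip) for f in ('s4','w4')])
a=cv2.imread('pics/s4.png')[140:290,240:400]; a=cv2.resize(a,(640,600),interpolation=cv2.INTER_CUBIC)
b=cv2.imread('pics/w4.png')
c=np.zeros((600,800,3),np.uint8); c[:300,:480]=cv2.resize(b,(480,300)); c[300:,:320]=cv2.resize(a,(320,300)); c[300:,320:]=cv2.resize(cv2.imread('pics/t4.png')[100:300,250:570],(480,300))
cv2.imwrite('pics/c4.png',c)
```

```text
[0.62236038 0.01317624 0.28860381] [[ 2.0e-04  1.0e+00 -2.4e-03]
 [ 1.0e+00 -2.0e-04 -4.0e-04]
 [-4.0e-04 -2.4e-03 -1.0e+00]]
[0.62236038 0.01317624 0.15000381] [array([354.41759898, 205.98465166]), array([317.60367472, 200.08252897])]
```

View pics/c4.png

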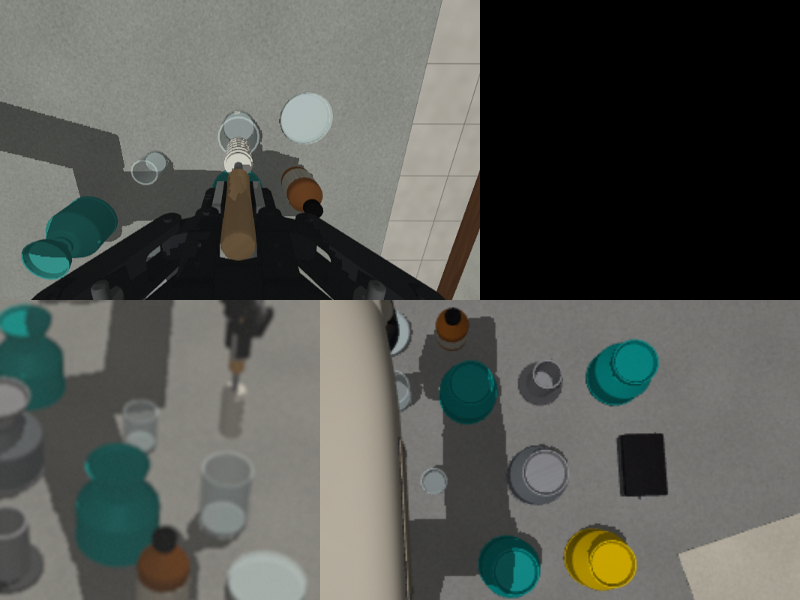

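The large beaker is where it was, at about (320,181) in the full wrist image. I'll check the fit numerically and lower in stages.

Run:
```python
from h import *
print(ray('w4',319,181,.09), ray('s4',240+227/2,140+472/2,.09),ray('s4',240+143/2,140+408/2,.06))
```

```text
[0.62378261 0.01759346 0.09      ] [ 1.01236151 -0.10137744  0.09      ] [ 0.90963652 -0.15621549  0.06      ]
```

>>> apply_moves(
  commands=[
    [0,0,0.5,0],
    [0,0,0.5,0],
    [0,0,0.5,0],
    [0,0,0.5,0],
    [0,0,0,0],
  ],
)

```text
clock: 12.17
eef_pos: [0.6207, 0.0118, 0.2464]
tool_rot: [0.707, 0.707, -0.002, -0.002]
ft_force: [0.6, 0.1, -0.5]
grip_width: 0.0167
grasp_force: 58.0
```

>>> apply_moves(
  commands=[
    [0.1,0,0.3,0],
    [0,0,0.7,0],
    [0,0,0.7,0],
    [0,0,0.7,0],
    [0,0,0.7,0],
  ],
)

```text
clock: 12.58
eef_pos: [0.6227, 0.0144, 0.1875]
tool_rot: [0.707, 0.707, 0.0, 0.0]
ft_force: [-0.8, 0.3, -0.8]
grip_width: 0.0168
grasp_force: 58.0
```

>>> apply_moves(
  commands=[
    [0,0,0.6,0],
    [0,0,0.5,0],
    [0,0,0.3,0],
    [0,0,0,0],
    [0,0,0,0],
  ],
)

```text
clock: 13.0
eef_pos: [0.6226, 0.0144, 0.1599]
tool_rot: [0.707, 0.707, 0.0, 0.0]
ft_force: [0.5, 0.2, 0.1]
grip_width: 0.0171
grasp_force: 58.0
```

>>> apply_moves(
  commands=[
    [0,0,0.3,0],
    [0,0,0.2,0],
    [0,0,0.13,0],
    [0,0,0,0],
    [0,0,0,0],
  ],
)

```text
clock: 13.42
eef_pos: [0.6223, 0.0144, 0.147]
tool_rot: [0.707, 0.707, -0.0, -0.0]
ft_force: [0.2, -0.3, -0.5]
grip_width: 0.0165
grasp_force: 58.0
```

>>> apply_moves(
  commands=[
    [0,0,0,0],
    [0,0,0,0],
    [0,0,0,0],
    [0,0,0,0],
    [0,0,0,0],
  ],
)

```text
clock: 13.83
eef_pos: [0.6225, 0.0144, 0.1473]
tool_rot: [0.707, 0.707, 0.0, 0.0]
ft_force: [0.7, 0.6, -0.9]
grip_width: 0.0164
grasp_force: 58.0
```

>>> apply_moves(
  commands=[
    [0,0,-0.5,0],
    [0,0,-0.7,0],
    [0,0,-0.7,0],
    [0,0,-0.7,0],
    [0,0,-0.7,0],
  ],
)

```text
clock: 14.25
eef_pos: [0.6225, 0.0144, 0.2147]
tool_rot: [0.707, 0.707, 0.0, 0.0]
ft_force: [-0.0, -0.1, -1.3]
grip_width: 0.0164
grasp_force: 58.0
```

>>> apply_moves(
  commands=[
    [0,0,-0.7,0],
    [0,0,-0.8,0],
    [0,0,-0.8,0],
    [0,0,-0.8,0],
    [0,0,-0.7,0],
  ],
)

```text
clock: 14.67
eef_pos: [0.6225, 0.0144, 0.2913]
tool_rot: [0.707, 0.707, 0.001, 0.001]
ft_force: [-0.4, -0.2, -0.3]
grip_width: 0.0169
grasp_force: 58.0
```

>>> apply_moves(
  commands=[
    [-0.857,-0.51,0,0],
    [-0.857,-0.51,0,0],
    [-0.857,-0.51,0,0],
    [-0.857,-0.51,0,0],
    [-0.857,-0.51,0,0],
  ],
)

```text
clock: 15.08
eef_pos: [0.5709, -0.0719, 0.2901]
tool_rot: [0.707, 0.707, 0.0, 0.0]
ft_force: [0.3, -0.5, -0.3]
grip_width: 0.0163
grasp_force: 58.0
```

>>> apply_moves(
  commands=[
    [-0.857,-0.51,0,0],
    [-0.857,-0.51,0,0],
    [-0.857,-0.51,0,0],
    [-0.857,-0.51,0,0],
    [-0.857,-0.51,0,0],
  ],
)

```text
clock: 15.5
eef_pos: [0.5198, -0.1578, 0.2902]
tool_rot: [0.707, 0.707, 0.0, 0.001]
ft_force: [-0.7, -0.0, -1.1]
grip_width: 0.017
grasp_force: 58.0
```

>>> apply_moves(
  commands=[
    [-0.857,-0.51,0,0],
    [-0.857,-0.51,0,0],
    [-0.857,-0.51,0,0],
    [-0.857,-0.51,0,0],
    [-0.857,-0.51,0,0],
  ],
)

```text
clock: 15.92
eef_pos: [0.4689, -0.2434, 0.2902]
tool_rot: [0.707, 0.707, 0.0, 0.001]
ft_force: [0.2, 0.4, -1.3]
grip_width: 0.0169
grasp_force: 58.0
```

>>> apply_moves(
  commands=[
    [0,0,0.4,0],
    [0,0,0.5,0],
    [0,0,0.5,0],
    [0,0,0.1,0],
    [0,0,0,0],
  ],
)

```text
clock: 16.33
eef_pos: [0.469, -0.2414, 0.2575]
tool_rot: [0.707, 0.708, -0.0, -0.002]
ft_force: [0.1, 0.5, -0.1]
grip_width: 0.0173
grasp_force: 58.0
```

>>> apply_moves(
  commands=[
    [0,0,0.3,0],
    [0,0,0.3,0],
    [0,0,0.3,0],
    [0,0,0.15,0],
    [0,0,0,0],
  ],
)

```text
clock: 16.75
eef_pos: [0.4701, -0.2425, 0.2382]
tool_rot: [0.707, 0.707, 0.001, 0.001]
ft_force: [1.2, 1.2, 5.7]
grip_width: 0.0163
grasp_force: 58.5
```

>>> apply_moves(
  commands=[
    [0,0,0.1,0],
    [0,0,0.1,0],
    [0,0,0,0],
    [0,0,0,0],
    [0,0,0,0],
  ],
)

```text
clock: 17.17
eef_pos: [0.4702, -0.2427, 0.2357]
tool_rot: [0.707, 0.707, 0.001, 0.001]
ft_force: [1.4, 0.6, 7.2]
grip_width: 0.0166
grasp_force: 58.8
```

>>> apply_moves(
  commands=[
    [0,0,0.1,0],
    [0,0,0.05,0],
    [0,0,0,0],
    [0,0,0,0],
    [0,0,0,0],
  ],
)

```text
clock: 17.58
eef_pos: [0.4705, -0.243, 0.2355]
tool_rot: [0.707, 0.707, 0.001, 0.003]
ft_force: [-3.0, 2.9, 19.6]
grip_width: 0.0165
grasp_force: 60.6
```

>>> apply_moves(
  commands=[
    [0,0,-0.5,0],
    [0,0,-0.7,0],
    [0,0,-0.7,0],
    [0,0,-0.5,0],
    [0,0,0,0],
  ],
)

```text
clock: 18.0
eef_pos: [0.4701, -0.2432, 0.2811]
tool_rot: [0.707, 0.707, 0.0, 0.002]
ft_force: [-0.1, 0.1, -1.0]
grip_width: 0.0166
grasp_force: 58.0
```

Run:
```python
from h import *
o=bot.get_obs(); print(o['eef_pos']); snap('scene','s5'); snap('top','t5')
a=cv2.imread('pics/s5.png')[160:270,280:380]; b=cv2.imread('pics/t5.png')[135:245,275:375]
cv2.imwrite('pics/c5.png',np.hstack([cv2.resize(x,(400,440),interpolation=cv2.INTER_CUBIC) for x in (a,b)]))
```

```text
[ 0.47006104 -0.24317003  0.28105291]
```

View pics/c5.png

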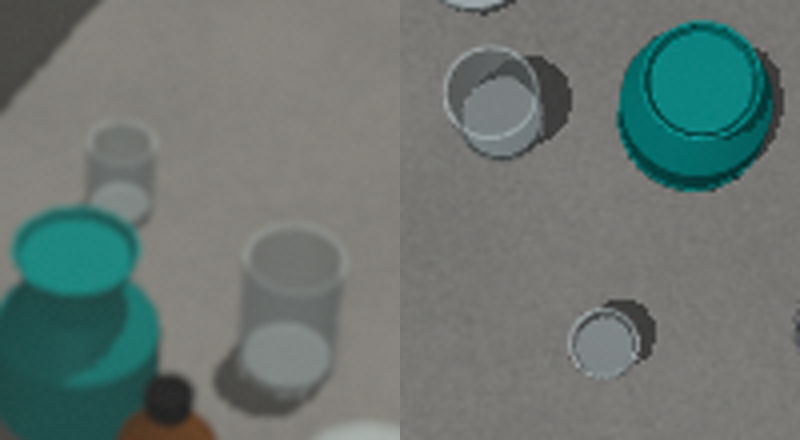

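Both beakers are unmoved: the small one's rim is at (326,220) in the top image.

>>> apply_moves(
  commands=[
    [0.927,-0.053,0,0],
    [0.927,-0.053,0,0],
    [0.927,-0.053,0,0],
    [0.927,-0.053,0,0],
    [0.927,-0.053,0,0],
  ],
)

```text
clock: 18.52
eef_pos: [0.4632, -0.149, 0.2775]
tool_rot: [0.707, 0.707, -0.001, -0.001]
ft_force: [-0.4, -0.3, -1.9]
grip_width: 0.0163
grasp_force: 58.0
```

>>> apply_moves(
  commands=[
    [0.927,-0.053,0,0],
    [0.927,-0.053,0,0],
    [0.927,-0.053,0,0],
    [0.927,-0.053,0,0],
    [0.927,-0.053,0,0],
  ],
)

```text
clock: 18.93
eef_pos: [0.4579, -0.0563, 0.2776]
tool_rot: [0.707, 0.707, -0.001, -0.001]
ft_force: [0.4, -0.5, -1.7]
grip_width: 0.0169
grasp_force: 58.0
```

>>> apply_moves(
  commands=[
    [0,0,0.5,0],
    [0,0,0.9,0],
    [0,0,0.9,0],
    [0,0,0.9,0],
    [0,0,0.3,0],
  ],
)

```text
clock: 19.35
eef_pos: [0.4563, -0.0569, 0.2053]
tool_rot: [0.707, 0.707, -0.002, -0.003]
ft_force: [-0.9, -0.0, -0.7]
grip_width: 0.0165
grasp_force: 58.0
```

Run:
```python
from h import *
o=bot.get_obs(); print(o['eef_pos'],Ro.from_quat(o['tool_rot']).as_matrix().round(4)); snap('scene','s6'); snap('wrist','w6')
tip=o['eef_pos']-[0,0,.1386]; print(tip,proj('w6',tip),proj('s6',tip),[proj(f,(.4595,-.0578,.06)) for f in ('w6','s6')])
a=cv2.imread('pics/s6.png')[150:220,270:350]; b=cv2.imread('pics/w6.png')[120:280,240:400]
cv2.imwrite('pics/c6.png',np.hstack([cv2.resize(a,(400,350),interpolation=cv2.INTER_CUBIC),cv2.resize(b,(350,350),interpolation=cv2.INTER_CUBIC)]))
```

```text
[ 0.45628081 -0.05687473  0.20528047] [[-0.0e+00  1.0e+00 -7.1e-03]
 [ 1.0e+00  0.0e+00  8.0e-04]
 [ 8.0e-04 -7.1e-03 -1.0e+00]]
[ 0.45628081 -0.05687473  0.06668047] [319.15003451 197.94510629] [309.34697461 193.04532148] [array([322.53535095, 196.92220951]), array([309.24681416, 195.75736567])]
```

View pics/c6.png

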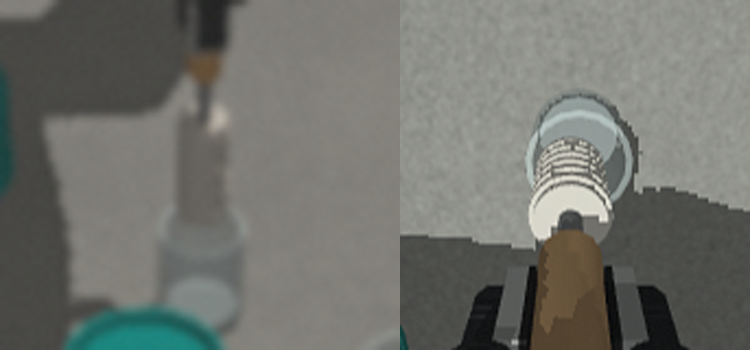

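Seen from the scene camera, the brush and the rim share their centre column (crop 201). In the wrist view the rim centre is about 3 px right of the tip, so the beaker is some 2–3 mm further in x.

>>> apply_moves(
  commands=[
    [0,0.1,0,0],
    [0,0,0,0],
    [0,0,0,0],
    [0,0,0,0],
    [0,0,0,0],
  ],
)

```text
clock: 19.87
eef_pos: [0.4612, -0.0573, 0.2098]
tool_rot: [0.707, 0.707, 0.0, 0.001]
ft_force: [-0.5, -0.2, -0.8]
grip_width: 0.0165
grasp_force: 58.0
```

>>> apply_moves(
  commands=[
    [0,0,0.2,0],
    [0,0,0.3,0],
    [0,0,0.3,0],
    [0,0,0.3,0],
    [0,0,0.3,0],
  ],
)

```text
clock: 20.28
eef_pos: [0.4605, -0.0572, 0.1802]
tool_rot: [0.707, 0.707, -0.0, -0.0]
ft_force: [-0.3, 0.3, -0.6]
grip_width: 0.0166
grasp_force: 58.0
```

>>> apply_moves(
  commands=[
    [0,0,0.3,0],
    [0,0,0.4,0],
    [0,0,0.3,0],
    [0,0,0.2,0],
    [0,0,0,0],
  ],
)

```text
clock: 20.7
eef_pos: [0.4601, -0.0572, 0.1559]
tool_rot: [0.707, 0.707, -0.001, -0.001]
ft_force: [0.2, 0.1, -1.1]
grip_width: 0.0164
grasp_force: 58.0
```

>>> apply_moves(
  commands=[
    [0,0,0.2,0],
    [0,0,0.2,0],
    [0,0,0.1,0],
    [0,0,0,0],
    [0,0,0,0],
  ],
)

```text
clock: 21.12
eef_pos: [0.4608, -0.0572, 0.1471]
tool_rot: [0.707, 0.707, -0.0, -0.0]
ft_force: [-0.6, 0.5, -1.1]
grip_width: 0.0169
grasp_force: 58.0
```

>>> apply_moves(
  commands=[
    [0,0,0,0],
    [0,0,-0.5,0],
    [0,0,-0.6,0],
    [0,0,-0.7,0],
    [0,0,-0.8,0],
  ],
)

```text
clock: 21.53
eef_pos: [0.4605, -0.0572, 0.1994]
tool_rot: [0.707, 0.707, -0.0, -0.0]
ft_force: [-0.1, -0.1, -0.3]
grip_width: 0.0164
grasp_force: 58.0
```

>>> apply_moves(
  commands=[
    [0,0,-0.9,0],
    [0,0,-0.9,0],
    [0,0,-0.9,0],
    [0,0,-0.9,0],
    [0,0,-0.8,0],
  ],
)

```text
clock: 21.95
eef_pos: [0.461, -0.0573, 0.2886]
tool_rot: [0.707, 0.707, 0.0, 0.001]
ft_force: [-0.5, -0.2, -1.0]
grip_width: 0.0165
grasp_force: 58.0
```

>>> apply_moves(
  commands=[
    [-0.68,0.61,0,0],
    [-0.68,0.61,0,0],
    [-0.68,0.61,0,0],
    [-0.68,0.61,0,0],
    [-0.68,0.61,0,0],
  ],
)

```text
clock: 22.37
eef_pos: [0.5224, -0.1259, 0.2874]
tool_rot: [0.707, 0.707, 0.0, 0.0]
ft_force: [0.1, -0.5, -0.7]
grip_width: 0.0167
grasp_force: 58.0
```

>>> apply_moves(
  commands=[
    [-0.68,0.61,0,0],
    [-0.68,0.61,0,0],
    [-0.68,0.61,0,0],
    [-0.68,0.61,0,0],
    [-0.68,0.61,0,0],
  ],
)

```text
clock: 22.78
eef_pos: [0.5834, -0.194, 0.2872]
tool_rot: [0.707, 0.707, 0.0, 0.0]
ft_force: [0.2, -0.8, -0.7]
grip_width: 0.017
grasp_force: 58.0
```

>>> apply_moves(
  commands=[
    [-0.68,0.61,0,0],
    [-0.68,0.61,0,0],
    [-0.68,0.61,0,0],
    [-0.68,0.61,0,0],
    [-0.68,0.61,0,0],
  ],
)

```text
clock: 23.2
eef_pos: [0.6443, -0.262, 0.2871]
tool_rot: [0.707, 0.707, 0.0, 0.0]
ft_force: [-0.2, -1.1, -0.6]
grip_width: 0.0167
grasp_force: 58.0
```

>>> apply_moves(
  commands=[
    [0,0,0,0],
    [0,0,0,0],
    [0,0,0,0],
    [0,0,0,0],
    [0,0,0,0],
  ],
)

```text
clock: 23.62
eef_pos: [0.6435, -0.2605, 0.2879]
tool_rot: [0.707, 0.707, 0.0, 0.0]
ft_force: [-0.5, 0.3, -1.2]
grip_width: 0.0167
grasp_force: 58.0
```

>>> apply_moves(
  commands=[
    [-0.05,0,0.5,0],
    [0,0,0.8,0],
    [0,0,0.8,0],
    [0,0,0.8,0],
    [0,0,0.8,0],
  ],
)

```text
clock: 24.03
eef_pos: [0.6435, -0.2616, 0.2134]
tool_rot: [0.707, 0.707, 0.0, 0.0]
ft_force: [-0.4, -0.3, -1.0]
grip_width: 0.0167
grasp_force: 58.0
```

>>> apply_moves(
  commands=[
    [0,0,0.8,0],
    [0,0,0.8,0],
    [0,0,0.7,0],
    [0,0,0.6,0],
    [0,0,0.3,0],
  ],
)

```text
clock: 24.45
eef_pos: [0.6427, -0.2613, 0.1477]
tool_rot: [0.707, 0.707, -0.0, -0.001]
ft_force: [-0.0, -0.4, -1.0]
grip_width: 0.0164
grasp_force: 58.0
```

>>> apply_moves(
  commands=[
    [0,0,0.2,0],
    [0,0,0,0],
    [0,0,0,0],
    [0,0,0,0],
    [0,0,0,0],
  ],
)

```text
clock: 24.87
eef_pos: [0.6442, -0.2624, 0.146]
tool_rot: [0.707, 0.707, 0.0, 0.001]
ft_force: [-0.7, 0.5, -1.0]
grip_width: 0.0165
grasp_force: 58.0
```

>>> apply_moves(
  commands=[
    [0,0,0.06,0],
    [0,0,0,0],
    [0,0,0,0],
    [0,0,0,0],
    [0,0,0,0],
  ],
)

```text
clock: 25.28
eef_pos: [0.6442, -0.2625, 0.1448]
tool_rot: [0.707, 0.707, 0.0, 0.001]
ft_force: [0.2, -0.1, 4.7]
grip_width: 0.0163
grasp_force: 58.4
```

>>> apply_moves(
  commands=[
    [0,0,0,0],
    [0,0,0,0],
    [0,0,0,0],
    [0,0,0,0],
    [0,0,0,0],
  ],
  claw=0.77,
)

```text
clock: 25.7
eef_pos: [0.6436, -0.2622, 0.1434]
tool_rot: [0.707, 0.707, -0.0, -0.0]
ft_force: [0.3, 0.6, -0.4]
grip_width: 0.0198
grasp_force: 0.0
```

>>> apply_moves(
  commands=[
    [0,0,0,0],
    [0,0,0,0],
    [0,0,0,0],
    [0,0,0,0],
    [0,0,0,0],
  ],
  claw=0.3,
)

```text
clock: 26.12
eef_pos: [0.6438, -0.2623, 0.1439]
tool_rot: [0.707, 0.707, 0.0, 0.0]
ft_force: [0.0, -0.1, -0.1]
grip_width: 0.0596
grasp_force: 0.0
```

>>> apply_moves(
  commands=[
    [0,0,0,0],
    [0,0,0,0],
    [0,0,-0.5,0],
    [0,0,-0.8,0],
    [0,0,-0.8,0],
  ],
  claw=0,
)

```text
clock: 26.53
eef_pos: [0.6434, -0.2621, 0.1864]
tool_rot: [0.707, 0.707, -0.0, -0.001]
ft_force: [0.4, -0.8, -0.1]
grip_width: 0.0852
grasp_force: 0.0
```

>>> apply_moves(
  commands=[
    [0,0,-0.8,0],
    [0,0,-0.8,0],
    [0,0,-0.8,0],
    [0,0,-0.8,0],
    [0,0,0,0],
  ],
)

```text
clock: 26.95
eef_pos: [0.6453, -0.2629, 0.2552]
tool_rot: [0.707, 0.707, 0.002, 0.004]
ft_force: [0.4, -0.1, 1.4]
grip_width: 0.0856
grasp_force: 0.0
```

Run:
```python
from h import *
o=bot.get_obs(); print(o['eef_pos']); snap('scene','s7'); snap('top','t7'); snap('wrist','w7')
a=cv2.imread('pics/s7.png')[170:295,215:375]; b=cv2.imread('pics/t7.png')[100:240,275:345]
cv2.imwrite('pics/c7.png',np.hstack([cv2.resize(a,(512,400),interpolation=cv2.INTER_CUBIC),cv2.resize(b,(200,400),interpolation=cv2.INTER_CUBIC)]))
```

```text
[ 0.64525389 -0.26288626  0.25519011]
```

View pics/c7.png

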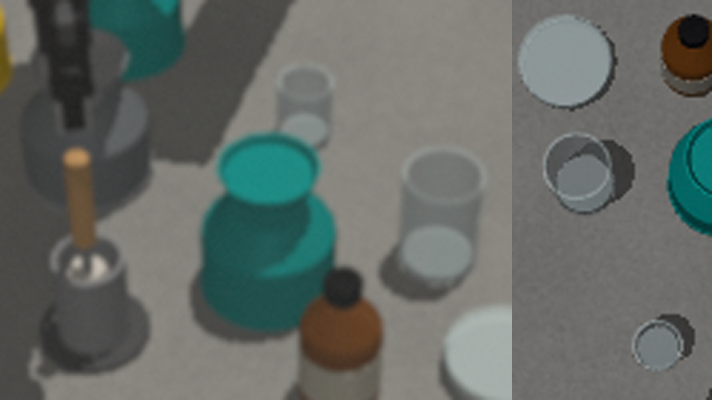

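The brush stands in its pot and both beakers are unmoved. Next is the large beaker.

>>> apply_moves(
  commands=[
    [0.923,-0.072,0,0],
    [0.923,-0.072,0,0],
    [0.923,-0.072,0,0],
    [0.923,-0.072,0,0],
    [0.923,-0.072,0,0],
  ],
)

```text
clock: 27.52
eef_pos: [0.6356, -0.169, 0.2479]
tool_rot: [0.707, 0.707, -0.001, -0.001]
ft_force: [1.4, 1.0, 0.5]
grip_width: 0.0853
grasp_force: 0.0
```

>>> apply_moves(
  commands=[
    [0.923,-0.072,0,0],
    [0.923,-0.072,0,0],
    [0.923,-0.072,0,0],
    [0.923,-0.072,0,0],
    [0.923,-0.072,0,0],
  ],
)

```text
clock: 27.93
eef_pos: [0.6284, -0.0767, 0.2481]
tool_rot: [0.707, 0.707, -0.001, -0.001]
ft_force: [0.2, -0.2, -0.9]
grip_width: 0.0851
grasp_force: 0.0
```

>>> apply_moves(
  commands=[
    [0.923,-0.072,0,0],
    [0.923,-0.072,0,0],
    [0.923,-0.072,0,0],
    [0.923,-0.072,0,0],
    [0.923,-0.072,0,0],
  ],
)

```text
clock: 28.35
eef_pos: [0.6212, 0.0155, 0.2481]
tool_rot: [0.707, 0.707, -0.001, -0.001]
ft_force: [0.5, 0.5, 0.1]
grip_width: 0.0851
grasp_force: 0.0
```

>>> apply_moves(
  commands=[
    [0,0,0.5,0],
    [0,0,0.9,0],
    [0,0,0.9,0],
    [0,0,0.9,0],
    [0,0,0.3,0],
  ],
)

```text
clock: 28.77
eef_pos: [0.6196, 0.0141, 0.175]
tool_rot: [0.707, 0.707, -0.003, -0.003]
ft_force: [-0.8, 1.2, -1.4]
grip_width: 0.0855
grasp_force: 0.0
```

>>> apply_moves(
  commands=[
    [0,0,0.2,0],
    [0,0,0.4,0],
    [0,0,0.4,0],
    [0,0,0.2,0],
    [0,0,0,0],
  ],
)

```text
clock: 29.18
eef_pos: [0.6218, 0.0145, 0.1549]
tool_rot: [0.707, 0.707, -0.001, -0.0]
ft_force: [-0.6, 0.2, 0.6]
grip_width: 0.0853
grasp_force: 0.0
```

Run:
```python
from h import *
o=bot.get_obs(); print(o['eef_pos'],Ro.from_quat(o['tool_rot']).as_matrix().round(4)); snap('wrist','w8');snap('scene','s8')
b=cv2.imread('pics/w8.png'); a=cv2.imread('pics/s8.png')[170:270,300:400]
cv2.imwrite('pics/c8.png',np.hstack([cv2.resize(b,(480,300)),cv2.resize(a,(300,300),interpolation=cv2.INTER_CUBIC)]))
```

```text
[0.62177774 0.01448306 0.15494296] [[ 3.0e-04  1.0e+00 -1.4e-03]
 [ 1.0e+00 -3.0e-04 -0.0e+00]
 [-0.0e+00 -1.4e-03 -1.0e+00]]
```

View pics/c8.png

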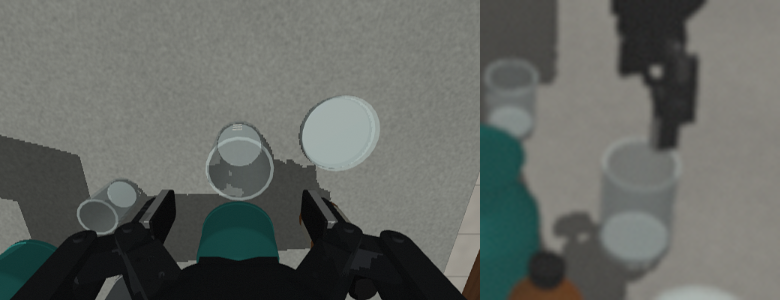

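The large beaker's rim centre is at about (319,223) in the full wrist image, midway between the fingertips. I'll check it numerically.

Run:
```python
from h import *
print(ray('w8',319.3,223,.09),ray('w8',(98*4/3),(216*4/3),.06))
```

```text
[0.6224085  0.01821173 0.09      ] [ 0.46100445 -0.05326712  0.06      ]
```

>>> apply_moves(
  commands=[
    [0,0,0.3,0],
    [0,0,0.7,0],
    [0,0,0.7,0],
    [0,0,0.7,0],
    [0,0,0.5,0],
  ],
)

```text
clock: 29.7
eef_pos: [0.622, 0.0147, 0.0968]
tool_rot: [0.707, 0.707, -0.0, -0.0]
ft_force: [-0.2, -1.1, -0.1]
grip_width: 0.0855
grasp_force: 0.0
```

>>> apply_moves(
  commands=[
    [0,0,0.5,0],
    [0,0,0.4,0],
    [0,0,0.4,0],
    [0,0,0.2,0],
    [0,0,0,0],
  ],
)

```text
clock: 30.12
eef_pos: [0.6216, 0.0146, 0.0668]
tool_rot: [0.707, 0.707, -0.001, -0.001]
ft_force: [-0.7, -0.6, -0.1]
grip_width: 0.0854
grasp_force: 0.0
```

>>> apply_moves(
  commands=[
    [0,0,0,0],
    [0,0,0,0],
    [0,0,0,0],
    [0,0,0,0],
    [0,0,0,0],
  ],
  claw=0.21,
)

```text
clock: 30.53
eef_pos: [0.6226, 0.0146, 0.0684]
tool_rot: [0.707, 0.707, 0.0, 0.0]
ft_force: [0.4, 0.2, 1.0]
grip_width: 0.0676
grasp_force: 0.0
```

>>> apply_moves(
  commands=[
    [0,0,0,0],
    [0,0,0,0],
    [0,0,0,0],
    [0,0,0,0],
    [0,0,0,0],
  ],
  claw=0.24,
)

```text
clock: 30.95
eef_pos: [0.6226, 0.0146, 0.0684]
tool_rot: [0.707, 0.707, 0.0, 0.0]
ft_force: [-0.4, -0.5, 1.9]
grip_width: 0.065
grasp_force: 7.0
```

>>> apply_moves(
  commands=[
    [0,0,0,0],
    [0,0,0,0],
    [0,0,0,0],
    [0,0,0,0],
    [0,0,0,0],
  ],
  claw=0.248,
)

```text
clock: 31.37
eef_pos: [0.6227, 0.0146, 0.0685]
tool_rot: [0.707, 0.707, 0.0, 0.0]
ft_force: [-0.0, -0.4, 6.2]
grip_width: 0.0648
grasp_force: 22.1
```

>>> apply_moves(
  commands=[
    [0,0,0,0],
    [0,0,0,0],
    [0,0,0,0],
    [0,0,0,0],
    [0,0,0,0],
  ],
  claw=0.242,
)

```text
clock: 31.78
eef_pos: [0.6227, 0.0146, 0.0685]
tool_rot: [0.707, 0.707, 0.0, 0.0]
ft_force: [0.1, 0.7, 5.5]
grip_width: 0.0646
grasp_force: 15.0
```

>>> apply_moves(
  commands=[
    [0,0,0,0],
    [0,0,0,0],
    [0,0,0,0],
    [0,0,0,0],
    [0,0,0,0],
  ],
  claw=0.2395,
)

```text
clock: 32.2
eef_pos: [0.6227, 0.0146, 0.0684]
tool_rot: [0.707, 0.707, 0.0, 0.0]
ft_force: [0.4, -0.4, 6.1]
grip_width: 0.0648
grasp_force: 8.5
```

>>> apply_moves(
  commands=[
    [0,0,-0.1,0],
    [0,0,-0.2,0],
    [0,0,-0.2,0],
    [0,0,0,0],
    [0,0,0,0],
  ],
)

```text
clock: 32.62
eef_pos: [0.6222, 0.0146, 0.0779]
tool_rot: [0.707, 0.707, -0.0, -0.0]
ft_force: [-0.4, -0.6, -2.5]
grip_width: 0.0652
grasp_force: 8.2
```

The beaker is held at about 8 N. I'll carry it to the tray at about (0.57, 0.31).

>>> apply_moves(
  commands=[
    [0,0,-0.3,0],
    [0,0,-0.5,0],
    [0,0,-0.6,0],
    [0,0,-0.6,0],
    [0.2,0,-0.4,0],
  ],
)

```text
clock: 33.03
eef_pos: [0.623, 0.0181, 0.1281]
tool_rot: [0.707, 0.707, 0.001, 0.001]
ft_force: [0.7, 0.4, -1.3]
grip_width: 0.0646
grasp_force: 8.2
```

>>> apply_moves(
  commands=[
    [0.4,-0.1,0,0],
    [0.6,-0.13,0,0],
    [0.7,-0.13,0,0],
    [0.75,-0.13,0,0],
    [0.75,-0.13,0,0],
  ],
)

```text
clock: 33.45
eef_pos: [0.6087, 0.0847, 0.125]
tool_rot: [0.707, 0.707, -0.001, -0.001]
ft_force: [0.4, 0.5, -1.1]
grip_width: 0.0652
grasp_force: 8.2
```

>>> apply_moves(
  commands=[
    [0.8,-0.14,0,0],
    [0.8,-0.14,0,0],
    [0.8,-0.14,0,0],
    [0.8,-0.14,0,0],
    [0.8,-0.14,0,0],
  ],
)

```text
clock: 33.87
eef_pos: [0.5948, 0.165, 0.1253]
tool_rot: [0.707, 0.708, -0.0, -0.0]
ft_force: [0.7, 0.0, -1.4]
grip_width: 0.0651
grasp_force: 8.2
```

>>> apply_moves(
  commands=[
    [0.8,-0.14,0,0],
    [0.8,-0.14,0,0],
    [0.8,-0.14,0,0],
    [0.8,-0.14,0,0],
    [0.8,-0.14,0,0],
  ],
)

```text
clock: 34.28
eef_pos: [0.5806, 0.2449, 0.1252]
tool_rot: [0.707, 0.708, -0.001, -0.0]
ft_force: [0.6, -0.1, -1.1]
grip_width: 0.0653
grasp_force: 8.2
```

>>> apply_moves(
  commands=[
    [0.8,-0.14,0,0],
    [0.8,-0.14,0,0],
    [0.6,-0.14,0,0],
    [0.4,-0.1,0,0],
    [0.2,0,0,0],
  ],
)

```text
clock: 34.7
eef_pos: [0.5707, 0.3003, 0.1257]
tool_rot: [0.707, 0.708, -0.0, -0.0]
ft_force: [0.3, -0.5, -1.9]
grip_width: 0.065
grasp_force: 8.2
```

>>> apply_moves(
  commands=[
    [0,0,0,0],
    [0,0,0,0],
    [0,0,0,0],
    [0,0,0,0],
    [0,0,0,0],
  ],
)

```text
clock: 35.12
eef_pos: [0.5718, 0.2978, 0.126]
tool_rot: [0.708, 0.707, -0.0, 0.0]
ft_force: [-0.8, -0.2, -1.8]
grip_width: 0.0652
grasp_force: 8.2
```

Run:
```python
from h import *
o=bot.get_obs(); print(o['eef_pos']); snap('scene','s9')
b=cv2.imread('pics/s9.png')[130:260,290:510]
cv2.imwrite('pics/c9.png',cv2.resize(b,(660,390),interpolation=cv2.INTER_CUBIC))
```

```text
[0.57177198 0.29781245 0.1259778 ]
```

View pics/c9.png

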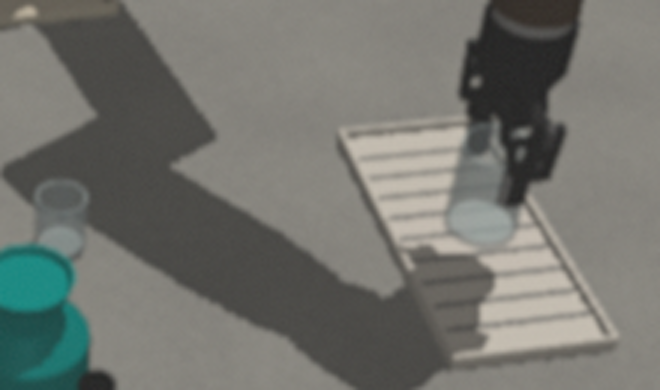

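The beaker hangs upright over the tray, which spans x 340–615 in this crop. Lowering it now.

>>> apply_moves(
  commands=[
    [0.2,0,0.3,0],
    [0.2,0,0.4,0],
    [0.1,0,0.5,0],
    [0,0,0.5,0],
    [0,0,0.3,0],
  ],
)

```text
clock: 35.58
eef_pos: [0.5703, 0.3084, 0.0833]
tool_rot: [0.707, 0.707, -0.002, -0.0]
ft_force: [-0.6, -0.5, -1.0]
grip_width: 0.0652
grasp_force: 8.2
```

>>> apply_moves(
  commands=[
    [0,0,0.2,0],
    [0,0,0.15,0],
    [0,0,0.1,0],
    [0,0,0,0],
    [0,0,0,0],
  ],
)

```text
clock: 36.0
eef_pos: [0.5717, 0.3087, 0.0772]
tool_rot: [0.707, 0.707, 0.0, 0.0]
ft_force: [-0.1, -0.5, -1.7]
grip_width: 0.0649
grasp_force: 8.2
```

>>> apply_moves(
  commands=[
    [0,0,0.07,0],
    [0,0,0.05,0],
    [0,0,0.03,0],
    [0,0,0,0],
    [0,0,0,0],
  ],
)

```text
clock: 36.42
eef_pos: [0.5718, 0.3088, 0.0745]
tool_rot: [0.707, 0.707, 0.0, 0.0]
ft_force: [0.3, -0.1, 1.9]
grip_width: 0.065
grasp_force: 8.3
```

>>> apply_moves(
  commands=[
    [0,0,0.03,0],
    [0,0,0,0],
    [0,0,0,0],
    [0,0,0,0],
    [0,0,0,0],
  ],
)

```text
clock: 36.83
eef_pos: [0.5718, 0.3088, 0.0743]
tool_rot: [0.707, 0.707, 0.001, 0.0]
ft_force: [-0.9, -0.2, 6.1]
grip_width: 0.0651
grasp_force: 8.5
```

>>> apply_moves(
  commands=[
    [0,0,0,0],
    [0,0,0,0],
    [0,0,0,0],
    [0,0,0,0],
    [0,0,0,0],
  ],
  claw=0.22,
)

```text
clock: 37.25
eef_pos: [0.5713, 0.3086, 0.0729]
tool_rot: [0.707, 0.707, -0.0, -0.0]
ft_force: [0.3, -0.7, 0.4]
grip_width: 0.0666
grasp_force: 0.0
```

>>> apply_moves(
  commands=[
    [0,0,0,0],
    [0,0,0,0],
    [0,0,0,0],
    [0,0,0,0],
    [0,0,0,0],
  ],
  claw=0,
)

```text
clock: 37.67
eef_pos: [0.5715, 0.3086, 0.0733]
tool_rot: [0.707, 0.707, -0.0, -0.0]
ft_force: [0.6, -0.5, -0.1]
grip_width: 0.0856
grasp_force: 0.0
```

>>> apply_moves(
  commands=[
    [0,0,-0.3,0],
    [0,0,-0.6,0],
    [0,0,-0.8,0],
    [0,0,-0.9,0],
    [0,0,-0.9,0],
  ],
)

```text
clock: 38.08
eef_pos: [0.5713, 0.3086, 0.1443]
tool_rot: [0.707, 0.707, -0.0, -0.0]
ft_force: [0.9, 0.5, 0.5]
grip_width: 0.0851
grasp_force: 0.0
```

>>> apply_moves(
  commands=[
    [0,0,-0.9,0],
    [0,0,-0.9,0],
    [0,0,-0.9,0],
    [0,0,0,0],
    [0,0,0,0],
  ],
)

```text
clock: 38.5
eef_pos: [0.5723, 0.309, 0.199]
tool_rot: [0.707, 0.707, 0.002, 0.001]
ft_force: [0.1, -0.4, 0.0]
grip_width: 0.0858
grasp_force: 0.0
```

>>> apply_moves(
  commands=[
    [-0.915,-0.28,0,0],
    [-0.915,-0.28,0,0],
    [-0.915,-0.28,0,0],
    [-0.915,-0.28,0,0],
    [-0.915,-0.28,0,0],
  ],
)

```text
clock: 38.92
eef_pos: [0.5422, 0.216, 0.1955]
tool_rot: [0.707, 0.707, -0.001, -0.001]
ft_force: [0.1, -0.4, -0.3]
grip_width: 0.0857
grasp_force: 0.0
```

>>> apply_moves(
  commands=[
    [-0.915,-0.28,0,0],
    [-0.915,-0.28,0,0],
    [-0.915,-0.28,0,0],
    [-0.915,-0.28,0,0],
    [-0.915,-0.28,0,0],
  ],
)

```text
clock: 39.33
eef_pos: [0.5141, 0.1246, 0.1958]
tool_rot: [0.707, 0.707, -0.001, -0.001]
ft_force: [-0.3, -0.8, -0.2]
grip_width: 0.0857
grasp_force: 0.0
```

>>> apply_moves(
  commands=[
    [-0.915,-0.28,0,0],
    [-0.915,-0.28,0,0],
    [-0.915,-0.28,0,0],
    [-0.915,-0.28,0,0],
    [-0.915,-0.28,0,0],
  ],
)

```text
clock: 39.75
eef_pos: [0.4861, 0.0332, 0.1959]
tool_rot: [0.707, 0.707, -0.001, -0.001]
ft_force: [0.0, -0.0, 0.0]
grip_width: 0.0858
grasp_force: 0.0
```

>>> apply_moves(
  commands=[
    [-0.915,-0.28,0,0],
    [-0.915,-0.28,0,0],
    [-0.915,-0.28,0,0],
    [-0.915,-0.28,0,0],
    [-0.915,-0.28,0,0],
  ],
)

```text
clock: 40.17
eef_pos: [0.4581, -0.0581, 0.1959]
tool_rot: [0.707, 0.707, -0.001, -0.001]
ft_force: [0.8, -0.2, 0.6]
grip_width: 0.0858
grasp_force: 0.0
```

>>> apply_moves(
  commands=[
    [0,0,0,0],
    [0,0,0,0],
    [0,0,0,0],
    [0,0,0,0],
    [0,0,0,0],
  ],
)

```text
clock: 40.58
eef_pos: [0.4596, -0.0566, 0.197]
tool_rot: [0.707, 0.708, -0.0, -0.0]
ft_force: [0.2, -0.6, 0.4]
grip_width: 0.0853
grasp_force: 0.0
```

Run:
```python
from h import *
o=bot.get_obs(); print(o['eef_pos'],Ro.from_quat(o['tool_rot']).as_matrix().round(4)); snap('wrist','w10');snap('scene','s10');snap('top','t10')
print(proj('w10',(.4603,-.0573,.06)))
b=cv2.imread('pics/w10.png'); a=cv2.imread('pics/s10.png')
cv2.imwrite('pics/c10.png',np.vstack([cv2.resize(b,(480,300)),cv2.resize(a,(480,300))]))
```

```text
[ 0.45955101 -0.05656388  0.19704652] [[-1.1e-03  1.0e+00 -4.0e-04]
 [ 1.0e+00  1.1e-03  2.0e-04]
 [ 2.0e-04 -4.0e-04 -1.0e+00]]
[318.92810425 199.18289847]
```

View pics/c10.png

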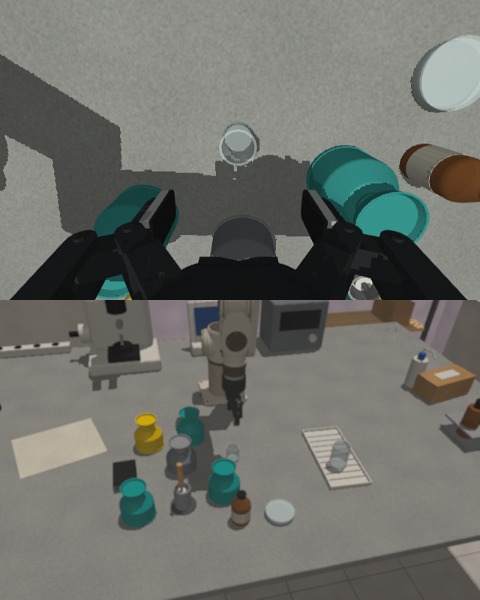

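The small beaker's rim is at (318,196) in the full wrist image, against (319,199) predicted, and the large beaker stands on the tray. That was the 14th picture, so I work by numbers from here.

>>> apply_moves(
  commands=[
    [0.05,0,0.5,0],
    [0,0,0.9,0],
    [0,0,0.9,0],
    [0,0,0.9,0],
    [0,0,0.8,0],
  ],
)

```text
clock: 41.15
eef_pos: [0.4594, -0.056, 0.1164]
tool_rot: [0.707, 0.707, -0.0, -0.0]
ft_force: [-0.4, -0.4, 0.0]
grip_width: 0.0852
grasp_force: 0.0
```

>>> apply_moves(
  commands=[
    [0,0,0.8,0],
    [0,0,0.7,0],
    [0,0,0.7,0],
    [0,0,0.6,0],
    [0,0,0.5,0],
  ],
)

```text
clock: 41.57
eef_pos: [0.4592, -0.056, 0.0504]
tool_rot: [0.707, 0.707, -0.0, -0.0]
ft_force: [1.0, 0.2, 0.6]
grip_width: 0.0853
grasp_force: 0.0
```

>>> apply_moves(
  commands=[
    [0,0,0.3,0],
    [0,0,0.15,0],
    [0,0,0,0],
    [0,0,0,0],
    [0,0,0,0],
  ],
  claw=0.35,
)

```text
clock: 41.98
eef_pos: [0.4601, -0.0564, 0.0429]
tool_rot: [0.707, 0.707, 0.0, 0.001]
ft_force: [0.3, -0.4, 0.1]
grip_width: 0.0557
grasp_force: 0.0
```

>>> apply_moves(
  commands=[
    [0,0,0,0],
    [0,0,0,0],
    [0,0,0,0],
    [0,0,0,0],
    [0,0,0,0],
  ],
  claw=0.415,
)

```text
clock: 42.4
eef_pos: [0.4595, -0.0564, 0.0425]
tool_rot: [0.707, 0.707, 0.0, 0.0]
ft_force: [0.0, 0.1, -0.2]
grip_width: 0.0503
grasp_force: 0.0
```

>>> apply_moves(
  commands=[
    [0,0,0,0],
    [0,0,0,0],
    [0,0,0,0],
    [0,0,0,0],
    [0,0,0,0],
  ],
  claw=0.425,
)

```text
clock: 42.82
eef_pos: [0.4594, -0.0563, 0.0423]
tool_rot: [0.707, 0.707, -0.0, -0.0]
ft_force: [0.5, 0.5, -0.8]
grip_width: 0.0492
grasp_force: 0.0
```

>>> apply_moves(
  commands=[
    [0,0,0,0],
    [0,0,0,0],
    [0,0,0,0],
    [0,0,0,0],
    [0,0,0,0],
  ],
  claw=0.43,
)

```text
clock: 43.23
eef_pos: [0.4594, -0.0564, 0.0423]
tool_rot: [0.707, 0.707, -0.0, -0.0]
ft_force: [-0.2, -0.2, -0.6]
grip_width: 0.0488
grasp_force: 0.0
```

>>> apply_moves(
  commands=[
    [0,0,0,0],
    [0,0,0,0],
    [0,0,0,0],
    [0,0,0,0],
    [0,0,0,0],
  ],
  claw=0.434,
)

```text
clock: 43.65
eef_pos: [0.4594, -0.0563, 0.0423]
tool_rot: [0.707, 0.707, -0.0, -0.0]
ft_force: [0.4, -0.1, 0.1]
grip_width: 0.0488
grasp_force: 0.0
```

>>> apply_moves(
  commands=[
    [0,0,0,0],
    [0,0,0,0],
    [0,0,0,0],
    [0,0,0,0],
    [0,0,0,0],
  ],
  claw=0.437,
)

```text
clock: 44.07
eef_pos: [0.4594, -0.0564, 0.0423]
tool_rot: [0.707, 0.707, -0.0, -0.0]
ft_force: [-0.3, -0.6, -0.5]
grip_width: 0.048
grasp_force: 0.2
```

>>> apply_moves(
  commands=[
    [0,0,0,0],
    [0,0,0,0],
    [0,0,0,0],
    [0,0,0,0],
    [0,0,0,0],
  ],
  claw=0.441,
)

```text
clock: 44.48
eef_pos: [0.4593, -0.0563, 0.0423]
tool_rot: [0.707, 0.707, -0.0, -0.0]
ft_force: [-1.3, 0.6, 0.9]
grip_width: 0.0482
grasp_force: 0.4
```

>>> apply_moves(
  commands=[
    [0,0,0,0],
    [0,0,0,0],
    [0,0,0,0],
    [0,0,0,0],
    [0,0,0,0],
  ],
  claw=0.4435,
)

```text
clock: 44.9
eef_pos: [0.4594, -0.0563, 0.0423]
tool_rot: [0.707, 0.707, 0.0, -0.0]
ft_force: [-1.3, 0.2, 0.0]
grip_width: 0.0476
grasp_force: 0.3
```

>>> apply_moves(
  commands=[
    [0,0,0,0],
    [0,0,0,0],
    [0,0,0,0],
    [0,0,0,0],
    [0,0,0,0],
  ],
  claw=0.446,
)

```text
clock: 45.32
eef_pos: [0.4595, -0.0563, 0.0423]
tool_rot: [0.707, 0.707, 0.0, 0.0]
ft_force: [-1.2, 0.6, 1.1]
grip_width: 0.0474
grasp_force: 0.4
```

>>> apply_moves(
  commands=[
    [0,0,0,0],
    [0,0,0,0],
    [0,0,0,0],
    [0,0,0,0],
    [0,0,0,0],
  ],
  claw=0.448,
)

```text
clock: 45.73
eef_pos: [0.4595, -0.0563, 0.0424]
tool_rot: [0.707, 0.707, 0.0, 0.0]
ft_force: [-0.7, 0.8, 2.0]
grip_width: 0.047
grasp_force: 2.6
```

>>> apply_moves(
  commands=[
    [0,0,0,0],
    [0,0,0,0],
    [0,0,0,0],
    [0,0,0,0],
    [0,0,0,0],
  ],
  claw=0.4495,
)

```text
clock: 46.15
eef_pos: [0.4595, -0.0563, 0.0424]
tool_rot: [0.707, 0.707, 0.0, 0.0]
ft_force: [-1.4, 0.4, 2.2]
grip_width: 0.047
grasp_force: 5.2
```

>>> apply_moves(
  commands=[
    [0,0,0,0],
    [0,0,0,0],
    [0,0,0,0],
    [0,0,0,0],
    [0,0,0,0],
  ],
  claw=0.451,
)

```text
clock: 46.57
eef_pos: [0.4594, -0.0563, 0.0423]
tool_rot: [0.707, 0.707, 0.0, 0.0]
ft_force: [-1.3, 0.3, 3.0]
grip_width: 0.0471
grasp_force: 8.0
```

>>> apply_moves(
  commands=[
    [0,0,-0.1,0],
    [0,0,-0.2,0],
    [0,0,-0.2,0],
    [0,0,0,0],
    [0,0,0,0],
  ],
)

```text
clock: 46.98
eef_pos: [0.4599, -0.0564, 0.0527]
tool_rot: [0.707, 0.707, 0.0, 0.0]
ft_force: [0.1, -0.3, -0.7]
grip_width: 0.0469
grasp_force: 8.0
```

>>> apply_moves(
  commands=[
    [0,0,-0.4,0],
    [0,0,-0.6,0],
    [0,0,-0.6,0],
    [0,0,-0.6,0],
    [0.2,0,-0.4,0],
  ],
)

```text
clock: 47.4
eef_pos: [0.46, -0.0527, 0.1058]
tool_rot: [0.707, 0.707, 0.0, 0.001]
ft_force: [-0.3, -0.7, -1.0]
grip_width: 0.0469
grasp_force: 8.1
```

>>> apply_moves(
  commands=[
    [0.4,0,0,0],
    [0.6,0,0,0],
    [0.8,0,0,0],
    [0.8,0,0,0],
    [0.8,0,0,0],
  ],
)

```text
clock: 47.82
eef_pos: [0.4588, 0.0169, 0.1038]
tool_rot: [0.707, 0.707, -0.0, -0.0]
ft_force: [-0.5, -0.0, -0.4]
grip_width: 0.0469
grasp_force: 8.0
```

>>> apply_moves(
  commands=[
    [0.8,0,0,0],
    [0.8,0,0,0],
    [0.8,0,0,0],
    [0.8,0,0,0],
    [0.8,0,0,0],
  ],
)

```text
clock: 48.23
eef_pos: [0.4587, 0.097, 0.1037]
tool_rot: [0.707, 0.707, -0.0, -0.0]
ft_force: [-0.0, -0.9, -1.1]
grip_width: 0.0474
grasp_force: 8.0
```

>>> apply_moves(
  commands=[
    [0.8,0,0,0],
    [0.8,0,0,0],
    [0.8,0,0,0],
    [0.8,0,0,0],
    [0.8,0,0,0],
  ],
)

```text
clock: 48.65
eef_pos: [0.4586, 0.177, 0.1037]
tool_rot: [0.707, 0.707, -0.001, -0.0]
ft_force: [0.1, 1.2, -0.7]
grip_width: 0.0471
grasp_force: 8.0
```

>>> apply_moves(
  commands=[
    [0.8,-0.05,0,0],
    [0.8,-0.05,0,0],
    [0.8,-0.05,0,0],
    [0.8,-0.05,0,0],
    [0.8,-0.05,0,0],
  ],
)

```text
clock: 49.07
eef_pos: [0.4534, 0.2569, 0.1036]
tool_rot: [0.707, 0.707, -0.001, -0.0]
ft_force: [0.7, -0.2, -0.3]
grip_width: 0.0472
grasp_force: 8.0
```

>>> apply_moves(
  commands=[
    [0.7,0,0,0],
    [0.5,0,0,0],
    [0.3,0,0,0],
    [0,0,0,0],
    [0,0,0,0],
  ],
)

```text
clock: 49.48
eef_pos: [0.4543, 0.2855, 0.1041]
tool_rot: [0.707, 0.707, -0.0, 0.0]
ft_force: [0.4, -0.4, -0.5]
grip_width: 0.0472
grasp_force: 8.0
```

Run:
```python
from h import *
o=bot.get_obs(); print(o['eef_pos'],o['grasp_force'],o['grip_width'],o['ft_force'])
```

```text
[0.45426104 0.28553826 0.1040534 ] 8.048037216067314 0.047229263677660435 [ 0.40308956 -0.44667119 -0.53763697]
```

>>> apply_moves(
  commands=[
    [0.3,0,0,0],
    [0.4,0,0,0],
    [0.4,0,0.2,0],
    [0.3,0,0.4,0],
    [0,0,0.5,0],
  ],
)

```text
clock: 49.9
eef_pos: [0.4552, 0.3154, 0.0822]
tool_rot: [0.707, 0.707, 0.001, 0.0]
ft_force: [0.4, -0.3, -0.6]
grip_width: 0.0472
grasp_force: 8.1
```

>>> apply_moves(
  commands=[
    [0,0,0.5,0],
    [0,0,0.4,0],
    [0,0,0.3,0],
    [0,0,0.2,0],
    [0,0,0.1,0],
  ],
)

```text
clock: 50.32
eef_pos: [0.4541, 0.3131, 0.0512]
tool_rot: [0.707, 0.707, -0.001, -0.0]
ft_force: [-0.2, 0.3, -0.9]
grip_width: 0.0469
grasp_force: 8.0
```

>>> apply_moves(
  commands=[
    [0,0,0,0],
    [0,0,0,0],
    [0,0,0,0],
    [0,0,0,0],
    [0,0,0,0],
  ],
)

```text
clock: 50.73
eef_pos: [0.4548, 0.3139, 0.0528]
tool_rot: [0.707, 0.707, 0.0, 0.0]
ft_force: [-0.5, -0.1, -0.3]
grip_width: 0.0472
grasp_force: 8.0
```

>>> apply_moves(
  commands=[
    [0,0,0.08,0],
    [0,0,0.07,0],
    [0,0,0.05,0],
    [0,0,0,0],
    [0,0,0,0],
  ],
)

```text
clock: 51.15
eef_pos: [0.4545, 0.3136, 0.0484]
tool_rot: [0.707, 0.707, 0.0, -0.0]
ft_force: [-0.4, 0.7, 0.6]
grip_width: 0.0471
grasp_force: 8.1
```

>>> apply_moves(
  commands=[
    [0,0,0.05,0],
    [0,0,0,0],
    [0,0,0,0],
    [0,0,0,0],
    [0,0,0,0],
  ],
)

```text
clock: 51.57
eef_pos: [0.4545, 0.3137, 0.0483]
tool_rot: [0.707, 0.707, 0.0, 0.0]
ft_force: [-2.0, -1.3, 6.9]
grip_width: 0.0472
grasp_force: 8.5
```

Touched down. Releasing and retreating.

>>> apply_moves(
  commands=[
    [0,0,0,0],
    [0,0,0,0],
    [0,0,0,0],
    [0,0,0,0],
    [0,0,0,0],
  ],
  claw=0.43,
)

```text
clock: 51.98
eef_pos: [0.4544, 0.3136, 0.047]
tool_rot: [0.707, 0.707, -0.0, -0.0]
ft_force: [-0.4, -0.6, -0.0]
grip_width: 0.0487
grasp_force: 0.0
```

>>> apply_moves(
  commands=[
    [0,0,0,0],
    [0,0,0,0],
    [0,0,0,0],
    [0,0,0,0],
    [0,0,0,0],
  ],
  claw=0.1,
)

```text
clock: 52.4
eef_pos: [0.4545, 0.3137, 0.0473]
tool_rot: [0.707, 0.707, -0.0, -0.0]
ft_force: [0.7, -0.7, 0.6]
grip_width: 0.0769
grasp_force: 0.0
```

>>> apply_moves(
  commands=[
    [0,0,-0.3,0],
    [0,0,-0.6,0],
    [0,0,-0.8,0],
    [0,0,-0.9,0],
    [0,0,-0.9,0],
  ],
)

```text
clock: 52.82
eef_pos: [0.4543, 0.3135, 0.1183]
tool_rot: [0.707, 0.707, -0.0, -0.0]
ft_force: [-0.0, 0.0, -0.5]
grip_width: 0.0768
grasp_force: 0.0
```

>>> apply_moves(
  commands=[
    [0,0,-0.9,0],
    [0,0,-0.9,0],
    [0,0,-0.9,0],
    [0,0,-0.9,0],
    [0,0,0,0],
  ],
)

```text
clock: 53.23
eef_pos: [0.4564, 0.3149, 0.1939]
tool_rot: [0.707, 0.707, 0.004, 0.001]
ft_force: [0.2, 0.1, 0.2]
grip_width: 0.0765
grasp_force: 0.0
```

>>> apply_moves(
  commands=[
    [-0.9,0,0,0],
    [-0.9,0,0,0],
    [-0.9,0,0,0],
    [-0.9,0,0,0],
    [-0.9,0,0,0],
  ],
)

```text
clock: 53.65
eef_pos: [0.454, 0.2227, 0.1887]
tool_rot: [0.707, 0.707, -0.0, -0.0]
ft_force: [-0.3, -0.0, -1.0]
grip_width: 0.0769
grasp_force: 0.0
```

>>> apply_moves(
  commands=[
    [-0.9,0,0,0],
    [-0.9,0,0,0],
    [-0.9,0,0,0],
    [-0.9,0,0,0],
    [-0.9,0,0,0],
  ],
)

```text
clock: 54.07
eef_pos: [0.454, 0.1327, 0.1888]
tool_rot: [0.707, 0.707, -0.0, -0.0]
ft_force: [-0.1, 0.6, -0.4]
grip_width: 0.0771
grasp_force: 0.0
```

>>> apply_moves(
  commands=[
    [0,0,0,0],
    [0,0,0,0],
    [0,0,0,0],
    [0,0,0,0],
    [0,0,0,0],
  ],
)

```text
clock: 54.48
eef_pos: [0.4545, 0.1344, 0.1892]
tool_rot: [0.707, 0.707, 0.0, -0.0]
ft_force: [0.4, -1.1, -0.5]
grip_width: 0.0766
grasp_force: 0.0
```

Run:
```python
from h import *
o=bot.get_obs(); print(o['eef_pos'])
snap('top','t11'); snap('scene','s11')
# changes vs first pictures: blob centres -> world
for n in ('top','scene'):
    d=cv2.absdiff(cv2.imread(f'pics/{n}11.png'),cv2.imread(f'pics/{n}0.png')).max(2)
    m=cv2.morphologyEx((d>14).astype(np.uint8),cv2.MORPH_CLOSE,np.ones((5,5)))
    k,_,st,c=cv2.connectedComponentsWithStats(m)
    for i in range(1,k):
        if st[i,4]>25: print(n,st[i],c[i].round(0))
    for q,X in dict(large=(.572,.309,.05),small=(.4545,.3137,.035),brush=(.6435,-.262,.1),oldL=(.623,.0145,.05),oldS=(.46,-.057,.03)).items(): print(q,proj(n+'11',X).round(0),end=' ')
    print()
```

```text
[0.45445201 0.13440576 0.18918751][ WARN:0@2.180] global loadsave.cpp:275 findDecoder imread_('pics/top11.png'): can't open/read file: check file path/integrity
Traceback (most recent call last):
cv2.error: OpenCV(4.12.0) /io/opencv/modules/core/src/arithm.cpp:1155: error: (-215:Assertion failed) src1.empty() == src2.empty() in function 'absdiff'
```

Run:
```python
from h import *
for n in ('top','scene'):
    f=n[0]+'11'
    d=cv2.absdiff(cv2.imread(f'pics/{f}.png'),cv2.imread(f'pics/{n}0.png')).max(2)
    m=cv2.morphologyEx((d>14).astype(np.uint8),cv2.MORPH_CLOSE,np.ones((5,5)))
    k,_,st,c=cv2.connectedComponentsWithStats(m)
    for i in range(1,k):
        if st[i,4]>25: print(n,st[i],c[i].round(0))
    for q,X in dict(large=(.572,.309,.05),small=(.4545,.3137,.035),brush=(.6435,-.262,.1),oldL=(.623,.0145,.05),oldS=(.46,-.057,.03)).items(): print(q,proj(f,X).round(0),end=' ')
    print()
```

```text
top [404 136  10  11  57] [410. 140.]
top [394 145  15  13 106] [400. 151.]
top [  121   146   419   254 42166] [256. 283.]
top [ 489  308  151   92 7753] [577. 355.]
top [328 324  36  76 766] [349. 362.]
large [190. 181.] small [189. 225.] brush [403. 147.] oldL [298. 161.] oldS [325. 221.] 
scene [ 101    0   53  111 2849] [131.  48.]
scene [ 264    0   90   92 4234] [309.  40.]
scene [ 368    0   62  161 5794] [393.  63.]
scene [324  39   6  10  35] [326.  45.]
scene [155  62   9  10  44] [159.  67.]
scene [156  81  16  22 193] [163.  90.]
scene [ 271  110  104  155 5146] [322. 199.]
scene [254 112  33  45 500] [269. 136.]
scene [ 205  141   50   42 1047] [226. 160.]
scene [  90  165   96   58 2180] [139. 195.]
scene [423 171  23  30 476] [435. 186.]
scene [ 436  196   36   46 1123] [454. 219.]
scene [235 215   8   7  27] [238. 219.]
scene [235 249  14   9  41] [242. 253.]
large [453. 207.] small [435. 184.] brush [241. 245.] oldL [352. 236.] oldS [309. 204.]
```

The small beaker matches its expected place. The large beaker's blob has shifted about 12 px since the last look, so it was probably knocked. I'll measure it by template matching.

Run:
```python
from h import *
snap('top','t12'); snap('scene','s12')
a=cv2.imread('pics/s10.png'); t=a[183:234,436:470]
for f in ('s9','s10','s11','s12'):
    r=cv2.matchTemplate(cv2.imread(f'pics/{f}.png')[150:290,400:520],t,cv2.TM_CCOEFF_NORMED); _,v,_,l=cv2.minMaxLoc(r); print(f,v,l[0]+400-436,l[1]+150-183)
for dx in (0,.02,.03,.04):
  for y in (.309,.32,.295): print(dx,y,[proj('s12',(.572+dx,y,z)).round(1) for z in (.006,.096)],proj('t12',(.572+dx,y,.05)).round(1))
for X in ((.623,.0145,0),(.623,.0145,.09)): print(proj('s12',X))
for s in ('s10','s12'):
  d=cv2.absdiff(cv2.imread(f'pics/{s}.png'),cv2.imread('pics/scene0.png')).max(2)[175:250,425:480]
  m=(d>14).astype(np.uint8); print(s,'\n'.join(''.join('#' if q else '.' for q in r) for r in m[::2]))
```

```text
s9 0.5572270154953003 -27 33
s10 1.0 0 0
s11 0.8226487636566162 4 8
s12 0.8228785395622253 4 8
0 0.309 [array([449.5, 218.9]), array([456. , 193.5])] [189.6 181.3]
0 0.32 [array([453.2, 218.3]), array([459.9, 192.9])] [185.5 181.3]
0 0.295 [array([444.7, 219.6]), array([451.1, 194.2])] [194.7 181.2]
0.02 0.309 [array([452.6, 223.8]), array([459.4, 198.3])] [189.8 174. ]
0.02 0.32 [array([456.4, 223.2]), array([463.3, 197.8])] [185.7 174. ]
0.02 0.295 [array([447.8, 224.5]), array([454.4, 199.1])] [194.9 173.9]
0.03 0.309 [array([454.2, 226.3]), array([461.1, 200.8])] [189.8 170.3]
0.03 0.32 [array([458. , 225.7]), array([465. , 200.2])] [185.8 170.4]
0.03 0.295 [array([449.4, 227.1]), array([456. , 201.6])] [195.  170.3]
0.04 0.309 [array([455.8, 228.8]), array([462.8, 203.3])] [189.9 166.7]
0.04 0.32 [array([459.6, 228.2]), array([466.7, 202.7])] [185.9 166.8]
0.04 0.295 [array([451. , 229.6]), array([457.7, 204.1])] [195.  166.6]
[350.89879914 250.33866309]
[353.30227343 224.60794446]
s10 .......................................................
......................................
[... 3465 characters left out ...]
###############.............
............#############################..............
...........########################.####...............
...........#############################...............
...........############################................
............##########################.................
.............#######################...................
................##################.....................
.....................#########.........................
.......................................................
.......................................................
.......................................................
.......................................................
```

The large beaker was knocked about 35 mm along the tray. Its outline has the same shape, so it is upright, and it is at rest at about (0.607, 0.309), well inside the limits. Handing in.

```bash
python3 -c "
from workcell import bot
print(bot.job_done())"
```

```text
the job is handed in; nothing more can be done
None
```

I washed the two beakers present, the large one first and then the small one. Both now stand upright on the draining tray, the brush is back in its pot, and the job is handed in; no verdict came back, and after the 14-picture limit I checked the end state by pixel measurement only.

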